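# Gauge cast brackets in two passes with the range sleeve

### The job

Check the cast brackets on the gauging rail in two passes. With the range sleeve turned to 3, stand every bracket on the table with a long side of its foot flat against the robot-side face of the rail, centred at a brass tip (one bracket to a tip), and press the record button on the console; then turn the sleeve to 6, turn every bracket a quarter so that its heel (the short end next to the upright) is flat against the rail at a tip, and press record again. Finally stand all brackets upright in the tray, turn the sleeve back to 0 and leave the steel ring gauge and the small steel bar lying among the work where they are.

Things in the scene. Friction and masses are not known exactly. Their poses are not given: they have to be found in the camera images.
- bracket1: Cast aluminium bracket 1 (all alike). Foot 64 x 48 x 12 mm (local x, y, z), origin under its centre, z up. Across it stands a round-headed upright with a dark bore: local x -26 to -14 mm (12 mm thick, the grip), 44 mm wide, top at 62 mm. Heel: short end face at x = -32 mm, next to the upright; long sides at y = +-24 mm. 170 g. May be absent
- bracket2: Cast aluminium bracket 2 (all alike). Foot 64 x 48 x 12 mm (local x, y, z), origin under its centre, z up. Across it stands a round-headed upright with a dark bore: local x -26 to -14 mm (12 mm thick, the grip), 44 mm wide, top at 62 mm. Heel: short end face at x = -32 mm, next to the upright; long sides at y = +-24 mm. 170 g. May be absent
- bracket3: Cast aluminium bracket 3 (all alike). Foot 64 x 48 x 12 mm (local x, y, z), origin under its centre, z up. Across it stands a round-headed upright with a dark bore: local x -26 to -14 mm (12 mm thick, the grip), 44 mm wide, top at 62 mm. Heel: short end face at x = -32 mm, next to the upright; long sides at y = +-24 mm. 170 g. May be absent
- heel1 (a point): Bottom middle of bracket 1's heel face; its axes are those of the bracket
- heel2 (a point): Bottom middle of bracket 2's heel face; its axes are those of the bracket
- heel3 (a point): Bottom middle of bracket 3's heel face; its axes are those of the bracket
- rail: Fixed gauging rail: dark steel bar 270 mm long (local y), 30 mm deep, 14 mm high; a 50 mm grey gauge head 12 mm high behind it. Origin at the foot of the middle of its front face (local x = 0), which looks to local -x, to the robot; parts stand on the table before it. Three brass tips in it at local y = +100, 0 and -100 mm
- tip_a (a point): Point on the table at the foot of the rail's front face, below the brass tip at local y = +100 mm; axes as the rail's
- tip_b (a point): The same below the middle brass tip
- tip_c (a point): The same below the brass tip at local y = -100 mm
- dial: Fixed round grey dial plate of the range sleeve, 100 mm across, 10 mm high, origin at its centre on the table. White scale marks 0 to 8 lie round its rim: 0 (thick, long) at local +y, then one every 0.3 rad clockwise seen from above; 3 and 6 are long thin marks, the others short
- sleeve_grip (a point): Point on the sleeve's axis 48 mm above the table, at the height to grip. The sleeve turns on the dial: a skirt 68 mm across up to 22 mm above the table, with a black pointer bar, then a round knurled grip 40 mm across up to 65 mm, with a matching bar on top; the pointer shows the value. Local +y points from the axis to the pointer
- sleeve (a joint): Angle of the sleeve: 0 at mark 0, growing clockwise seen from above, 0.3 rad per mark, 2.4 at mark 8; end stops just beyond 0 and 8. A ball detent pulls it into each mark (about 0.05 N m)
- console: Fixed white console box 100 x 120 mm, 35 mm high, origin at the centre of its underside, with the record button on the half nearer the robot (local x = -22 mm) and two black stub joysticks 70 mm high on the far half
- record_top (a point): Top centre of the grey round record button (28 mm across) on the console
- record (a joint): Travel of the record button: 0 up, 0.006 m fully down (spring, 5 N); it records when pressed more than 4 mm
- tray: Fixed blue open tray, outside 150 (local x) x 220 (local y) x 25 mm high, walls 4 mm, floor about 4 mm thick; origin at the centre of its underside
- ring_gauge: Bystander, to be left alone: steel ring 48 mm across, 16 mm high, origin under its centre
- master: Bystander, to be left alone: steel bar 35 x 12 x 12 mm, origin under its centre
Things that resemble listed ones, but are neither listed nor needed, are in the scene too. Leave any blue, orange or red look-alike of the bracket1 alone.

How it is judged:
On the way, in this order (a step that is already met when the one before it is completed fails the run):
1. the sleeve is set to 3 (value of joint sleeve between 0.81 and 0.99 rad), for 0.3 s.
2. record is pressed with the sleeve at 3 and every bracket standing with a long side against the rail at a tip (all of step 1 and ((x of bracket1 in the frame of tip_a between -0.028 and -0.02 m and y of bracket1 in the frame of tip_a between -0.015 and 0.015 m and angle between the x axis of bracket1 and the y axis of rail, either way round below 0.07 rad and angle between bracket1's own z axis and vertical below 0.1 rad and height (world z) of bracket1 below 0.006 m) or (x of bracket1 in the frame of tip_b between -0.028 and -0.02 m and y of bracket1 in the frame of tip_b between -0.015 and 0.015 m and angle between the x axis of bracket1 and the y axis of rail, either way round below 0.07 rad and angle between bracket1's own z axis and vertical below 0.1 rad and height (world z) of bracket1 below 0.006 m) or (x of bracket1 in the frame of tip_c between -0.028 and -0.02 m and y of bracket1 in the frame of tip_c between -0.015 and 0.015 m and angle between the x axis of bracket1 and the y axis of rail, either way round below 0.07 rad and angle between bracket1's own z axis and vertical below 0.1 rad and height (world z) of bracket1 below 0.006 m)) and ((x of bracket2 in the frame of tip_a between -0.028 and -0.02 m and y of bracket2 in the frame of tip_a between -0.015 and 0.015 m and angle between the x axis of bracket2 and the y axis of rail, either way round below 0.07 rad and angle between bracket2's own z axis and vertical below 0.1 rad and height (world z) of bracket2 below 0.006 m) or (x of bracket2 in the frame of tip_b between -0.028 and -0.02 m and y of bracket2 in the frame of tip_b between -0.015 and 0.015 m and angle between the x axis of bracket2 and the y axis of rail, either way round below 0.07 rad and angle between bracket2's own z axis and vertical below 0.1 rad and height (world z) of bracket2 below 0.006 m) or (x of bracket2 in the frame of tip_c between -0.028 and -0.02 m and y of bracket2 in the frame of tip_c between -0.015 and 0.015 m and angle between the x axis of bracket2 and the y axis of rail, either way round below 0.07 rad and angle between bracket2's own z axis and vertical below 0.1 rad and height (world z) of bracket2 below 0.006 m)) and ((x of bracket3 in the frame of tip_a between -0.028 and -0.02 m and y of bracket3 in the frame of tip_a between -0.015 and 0.015 m and angle between the x axis of bracket3 and the y axis of rail, either way round below 0.07 rad and angle between bracket3's own z axis and vertical below 0.1 rad and height (world z) of bracket3 below 0.006 m) or (x of bracket3 in the frame of tip_b between -0.028 and -0.02 m and y of bracket3 in the frame of tip_b between -0.015 and 0.015 m and angle between the x axis of bracket3 and the y axis of rail, either way round below 0.07 rad and angle between bracket3's own z axis and vertical below 0.1 rad and height (world z) of bracket3 below 0.006 m) or (x of bracket3 in the frame of tip_c between -0.028 and -0.02 m and y of bracket3 in the frame of tip_c between -0.015 and 0.015 m and angle between the x axis of bracket3 and the y axis of rail, either way round below 0.07 rad and angle between bracket3's own z axis and vertical below 0.1 rad and height (world z) of bracket3 below 0.006 m)) and value of joint record above 0.004 m), for 0.05 s.
3. the sleeve is set to 6 (value of joint sleeve between 1.71 and 1.89 rad), for 0.3 s.
4. record is pressed with the sleeve at 6 and every bracket standing with its heel against the rail at a tip (all of step 3 and ((x of heel1 in the frame of tip_a above -0.004 m and x of bracket1 in the frame of tip_a below -0.026 m and y of bracket1 in the frame of tip_a between -0.015 and 0.015 m and angle between the x axis of bracket1 and the x axis of rail, either way round below 0.07 rad and angle between bracket1's own z axis and vertical below 0.1 rad and height (world z) of bracket1 below 0.006 m) or (x of heel1 in the frame of tip_b above -0.004 m and x of bracket1 in the frame of tip_b below -0.026 m and y of bracket1 in the frame of tip_b between -0.015 and 0.015 m and angle between the x axis of bracket1 and the x axis of rail, either way round below 0.07 rad and angle between bracket1's own z axis and vertical below 0.1 rad and height (world z) of bracket1 below 0.006 m) or (x of heel1 in the frame of tip_c above -0.004 m and x of bracket1 in the frame of tip_c below -0.026 m and y of bracket1 in the frame of tip_c between -0.015 and 0.015 m and angle between the x axis of bracket1 and the x axis of rail, either way round below 0.07 rad and angle between bracket1's own z axis and vertical below 0.1 rad and height (world z) of bracket1 below 0.006 m)) and ((x of heel2 in the frame of tip_a above -0.004 m and x of bracket2 in the frame of tip_a below -0.026 m and y of bracket2 in the frame of tip_a between -0.015 and 0.015 m and angle between the x axis of bracket2 and the x axis of rail, either way round below 0.07 rad and angle between bracket2's own z axis and vertical below 0.1 rad and height (world z) of bracket2 below 0.006 m) or (x of heel2 in the frame of tip_b above -0.004 m and x of bracket2 in the frame of tip_b below -0.026 m and y of bracket2 in the frame of tip_b between -0.015 and 0.015 m and angle between the x axis of bracket2 and the x axis of rail, either way round below 0.07 rad and angle between bracket2's own z axis and vertical below 0.1 rad and height (world z) of bracket2 below 0.006 m) or (x of heel2 in the frame of tip_c above -0.004 m and x of bracket2 in the frame of tip_c below -0.026 m and y of bracket2 in the frame of tip_c between -0.015 and 0.015 m and angle between the x axis of bracket2 and the x axis of rail, either way round below 0.07 rad and angle between bracket2's own z axis and vertical below 0.1 rad and height (world z) of bracket2 below 0.006 m)) and ((x of heel3 in the frame of tip_a above -0.004 m and x of bracket3 in the frame of tip_a below -0.026 m and y of bracket3 in the frame of tip_a between -0.015 and 0.015 m and angle between the x axis of bracket3 and the x axis of rail, either way round below 0.07 rad and angle between bracket3's own z axis and vertical below 0.1 rad and height (world z) of bracket3 below 0.006 m) or (x of heel3 in the frame of tip_b above -0.004 m and x of bracket3 in the frame of tip_b below -0.026 m and y of bracket3 in the frame of tip_b between -0.015 and 0.015 m and angle between the x axis of bracket3 and the x axis of rail, either way round below 0.07 rad and angle between bracket3's own z axis and vertical below 0.1 rad and height (world z) of bracket3 below 0.006 m) or (x of heel3 in the frame of tip_c above -0.004 m and x of bracket3 in the frame of tip_c below -0.026 m and y of bracket3 in the frame of tip_c between -0.015 and 0.015 m and angle between the x axis of bracket3 and the x axis of rail, either way round below 0.07 rad and angle between bracket3's own z axis and vertical below 0.1 rad and height (world z) of bracket3 below 0.006 m)) and value of joint record above 0.004 m), for 0.05 s.
At the end, for the whole second after the job is handed in: Every bracket stands upright (within 0.12 rad), at rest and released on the tray's floor; the sleeve is within 0.09 rad of mark 0; the record button is up. On the way: faces within 4 mm of the rail, square within 0.07 rad, centred within 15 mm of a tip; sleeve within 0.09 rad of its mark (x of bracket1 in the frame of tray between -0.065 and 0.065 m and y of bracket1 in the frame of tray between -0.1 and 0.1 m and height (world z) of each of bracket1, bracket2, bracket3 below 0.012 m and angle between each of bracket1, bracket2, bracket3's own z axis and vertical below 0.12 rad and linear speed of each of bracket1, bracket2, bracket3 below 0.03 m/s and x of bracket2 in the frame of tray between -0.065 and 0.065 m and y of bracket2 in the frame of tray between -0.1 and 0.1 m and x of bracket3 in the frame of tray between -0.065 and 0.065 m and y of bracket3 in the frame of tray between -0.1 and 0.1 m and value of joint sleeve between -0.09 and 0.09 rad and value of joint record below 0.002 m); the robot touches nothing.
It fails at once if the ring gauge is shifted more than 4 cm (distance of ring_gauge from where it was at the start of the episode above 0.04 m).
It fails at once if the master bar is shifted more than 4 cm (distance of master from where it was at the start of the episode above 0.04 m).
Of bracket1, bracket2, bracket3 only 2 to 3 are there at a start; the rules pass over those that are not, and their reading is None.
At some moment in a run one of bracket1, bracket2, bracket3 may be knocked a few centimetres aside while the robot is not near it.
It also fails if it takes over 210 s, if anything falls off the work surface, if the arm or the gripper's body presses on something with over 40 N, if the wrist force passes 120 N, or if a joint passes its speed limit or range.

### The arm

A 6-joint arm with a two-finger parallel gripper is mounted at the origin on the work surface. World frame = base frame: x ahead of the robot, y to its left, z up, the work surface at z = 0. Lengths are in m, angles in rad, forces in N, time in s.
With the tool pointing down it reaches from about 0.4 to 0.925 m from the base axis. Payload 12.5 kg.
Tool frame: the origin (TCP) lies at the very end of the fingers, on their centre line; the grasp point (between the pads) lies 19 mm behind it (robot.hold_point_z is the distance from the TCP to the grasp point, in m); z points along the fingers, y is the line along which they close (so a half turn about z gives the same grasp; the last joint's range is limited). The gripper opens to 95 mm and grips with 3 to 60 N. Pads are 20 mm wide; open, the fingers measure 119 mm over their backs; the gripper's body (75 mm by 180 mm) begins 59 mm behind the grasp point.
Start: joints at [-1.26, 0.491, 1.559, -0, 1.092, -0.106], TCP at [0.253, -0.572, 0.215] pointing down, gripper open.
Joint ranges: [-3.1, 3.1], [-0.84, 2.19], [0.05, 2.79], [-1.13, 4.28], [0.06, 2.93], [-2.69, 2.69]. Speed limits (rad/s): [2.22, 2.22, 2.79, 3.14, 3.14, 3.14].

### API

Orientations are given as a rotation vector (axis times angle).
In Python, from plant import get_obs, viewer, robot gives the robot as it stands.
- The arm moves only by the tool carry_out, never from a script. Its argument "increments" is one flat list of numbers, 6 for each row, row after row: the shift along the tool's x, y, z in m, then the turn, a rotation vector about the tool's x, y, z in degrees. In form: [x, y, z, ax, ay, az, x, y, z, ax, ay, az, ...]. A call has 1 to 8 rows; each row is the pose to reach, as a shift and turn from the pose commanded when the call began, along the tool's axes at that moment; what a row does not reach only later rows make up. A row lasts 1/8 s, in which the tool goes at most 62.5 mm and 10.7 degrees, less where a joint would pass 70% of its speed; a pose out of reach is approached as far as the arm can. A call with a gripper value outside its range is refused whole. "fingers" is the opening, from 0 (shut) to 1 (fully open), set as the call begins (left out, the last holds). The fingers move at their own pace and stop on an object; "squeeze" is the grip in N (left out, the last holds). Time passes only in rows, so rows that repeat a pose let the fingers close. It gives the time, the measured TCP pose, the force, the opening and the grip force at its end, in the units of the state.
- get_obs(): the state, without advancing time (a new reading comes with each control period).
- viewer.get_image(name): name is "scene" or "top" or "wrist"; returns a dict with "image" (480x640x3 uint8, red, green, blue), "depth" (480x640 float32, m along the optical axis (not along the pixel's ray), 0 where there is no reading), "K" (3x3 intrinsics, pixels), "rvec" (rotation vector, rad) and "tvec" (3), from world to camera coordinates, as OpenCV has them; the wrist camera has in their place "T_tool_cam" (4x4, takes a point from camera to tool coordinates, whose origin is the TCP and whose axes are the flange's). Camera axes: x right, y down, z forward; pixel columns grow to the right and rows downward; lengths in m; the calibration is good to about 2 mm. A picture is of the moment at which its call begins: read the wrist's pose just before it.
- robot.finish_job(): hands the job in; it is judged then, once.
The state is a dict: "time_s": time; "q": joint angles; "joint_velocities": joint speeds; "joint_efforts": joint torques, N m; "tool_pos": TCP position; "tool_rot": TCP orientation; "wrist_force": force on the tool from outside, world axes, zero at the start; "torque": the same for the moment, N m; "opening": opening from 0.0 (shut) to 1.0 (fully open); "grip_force": force on a finger pad.
Only numpy, scipy, OpenCV 4.12 (cv2) and the standard library are available. Lean on these libraries where they do the work, as an engineer would, in place of code of your own. Each camera call takes 0.05 s, during which the arm holds its last target. There are 200 camera calls.

## Working session

There is one attempt and no reset: what is moved stays moved. The work goes in short steps, Python scripts to look and compute and a tool call to move; the robot and the scene stay as the last step left them, time stands still between calls to the robot, and variables do not carry over. Pictures are saved under pics/ and viewed, at most 14 in all, crops included, and the job is handed in when it is done.

Besides the shell and the picture viewer there is one more tool, called after "Emit:" in YAML: its name, and indented under it one key for each argument. carry_out: Moves the arm, as the interface text tells. Its arguments: {"type":"object","properties":{"increments":{"type":"array","items":{"type":"number"}},"fingers":{"type":"number"},"squeeze":{"type":"number"}},"required":["increments"]}

```bash
ls; mkdir -p pics
cat > h.py <<'E'
import numpy as np, cv2
from plant import get_obs, viewer, robot
from scipy.spatial.transform import Rotation as R
def grab(name):
    o=get_obs(); d=viewer.get_image(name)
    if 'rvec' in d:
        Rw=cv2.Rodrigues(np.array(d['rvec'],float))[0]; t=np.array(d['tvec'],float).ravel()
        T=np.eye(4); T[:3,:3]=Rw.T; T[:3,3]=-Rw.T@t
    else:
        W=np.eye(4); W[:3,:3]=R.from_rotvec(o['tool_rot']).as_matrix(); W[:3,3]=o['tool_pos']; T=W@np.array(d['T_tool_cam'])
    d['T']=T; return d
def cloud(d):
    K=np.array(d['K']); z=d['depth']; v,u=np.mgrid[:z.shape[0],:z.shape[1]]
    P=np.stack([(u-K[0,2])/K[0,0]*z,(v-K[1,2])/K[1,1]*z,z],-1)@d['T'][:3,:3].T+d['T'][:3,3]
    P[z==0]=np.nan; return P
def save(n,img): cv2.imwrite('pics/'+n+'.png',cv2.cvtColor(img,cv2.COLOR_RGB2BGR))
E
python3 - <<'E'
from h import *
o=get_obs(); print({k:np.round(v,3) for k,v in o.items()})
for n in('scene','top'):
    d=grab(n); save(n+'0',d['image']); np.savez('pics/'+n+'0.npz',**{k:np.array(v) for k,v in d.items()})
    print(n,d['K'],d['T'].round(3))
d=grab('wrist'); print(np.array(d['T_tool_cam']).round(4),d['K'])
E
```

```text
pics
{'time_s': np.float64(0.0), 'q': array([-1.26 ,  0.492,  1.559, -0.   ,  1.092, -0.106]), 'joint_velocities': array([-0.001,  0.001,  0.001, -0.001,  0.   , -0.002]), 'joint_efforts': array([ 3.0000e-03, -6.1265e+01, -2.5818e+01,  6.9000e-02,  4.8000e-02,
       -0.0000e+00]), 'tool_pos': array([ 0.253, -0.571,  0.214]), 'tool_rot': array([-3.073, -0.65 ,  0.   ]), 'wrist_force': array([ 0.343, -0.147,  0.219]), 'torque': array([-0.014,  0.006, -0.076]), 'grip_force': np.float64(0.0), 'opening': np.float64(0.997)}
scene [[462.03704921   0.         329.24326811]
 [  0.         462.03704921 228.75425663]
 [  0.           0.           1.        ]] [[-2.030e-01  8.130e-01 -5.450e-01  1.029e+00]
 [ 9.790e-01  1.680e-01 -1.140e-01  1.700e-01]
 [-1.000e-03 -5.570e-01 -8.300e-01  9.050e-01]
 [ 0.000e+00  0.000e+00  0.000e+00  1.000e+00]]
top [[526.92327907   0.         308.4060926 ]
 [  0.         526.92327907 238.78272677]
 [  0.           0.           1.        ]] [[-0.014 -0.993  0.117  0.363]
 [-1.     0.012 -0.023  0.049]
 [ 0.021 -0.117 -0.993  0.999]
 [ 0.     0.     0.     1.   ]]
[[ 2.000e-04 -9.689e-01 -2.475e-01  6.910e-02]
 [ 1.000e+00 -1.000e-04  1.100e-03 -4.000e-04]
 [-1.100e-03 -2.475e-01  9.689e-01 -1.706e-01]
 [ 0.000e+00  0.000e+00  0.000e+00  1.000e+00]] [[353.61937133   0.         318.08985774]
 [  0.         353.61937133 235.13366538]
 [  0.           0.           1.        ]]
```

View pics/top0.png

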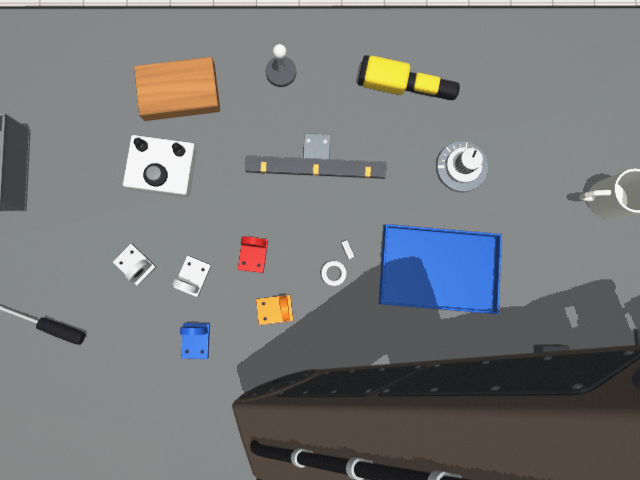

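View pics/scene0.png

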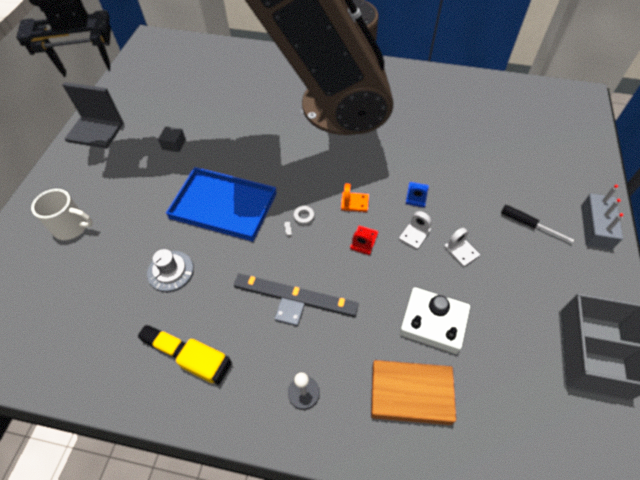

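The top view shows two plain cast brackets at pixels (133,264) and (192,276). The red (253,254), orange (275,309) and blue (195,341) ones are look-alikes, which the text excludes. Other positions:
- rail: tips at (264,167), (316,169) and (368,172)
- dial: (463,166)
- console button: (155,174)
- tray: (440,268)
- ring: (334,273)
- bar: (348,249)

The scene view shows the same two brackets at (416,230) and (462,247), and no third.

```bash
cat > m.py <<'E'
from h import *
def load(n): return dict(np.load('pics/'+n+'.npz'))
def rect(P):
    (c,s,a)=cv2.minAreaRect(P[:,:2].astype(np.float32)*1000); return np.round(c,1),np.round(s,1),round(a,1)
def brackets(d,lo=(0.3,-0.05),hi=(0.75,0.75)):
    """silver/white components above the table: returns centre & yaw (local x = away from upright)"""
    P=cloud(d); I=d['image'].astype(int); sat=I.max(-1)-I.min(-1)
    m=(P[...,2]>0.006)&(P[...,2]<0.08)&(sat<30)&(I.mean(-1)>95)
    for k in(0,1): m&=(P[...,k]>lo[k])&(P[...,k]<hi[k])
    n,L,S,C=cv2.connectedComponentsWithStats(m.astype(np.uint8),connectivity=8); out=[]
    for i in range(1,n):
        if S[i,4]<150: continue
        Q=P[L==i]; f=Q[(Q[:,2]<0.018)]; u=Q[Q[:,2]>0.025]
        out.append((C[i].round(),S[i,4],len(f),len(u),f,u,Q))
    return out
E
python3 - <<'E'
from m import *
for n in('top0','scene0'):
    d=load(n); P=cloud(d); I=d['image'].astype(int)
    print('==',n)
    for c,a,nf,nu,f,u,Q in brackets(d):
        print(c,a,nf,nu,'mean',(Q.mean(0)*1000).round(),'zmax',Q[:,2].max().round(4))
        if nf>30: print('   foot',rect(f),'z',np.median(f[:,2]).round(4))
        if nu>10: print('   upr',(u.mean(0)*1000).round(1),rect(u))
    # brass tips
    hsv=cv2.cvtColor(d['image'],cv2.COLOR_RGB2HSV)
    m=((hsv[...,0]>18)&(hsv[...,0]<30)&(hsv[...,1]>120)&(P[...,2]>0.005)&(P[...,2]<0.025)).astype(np.uint8)
    k,L,S,C=cv2.connectedComponentsWithStats(m)
    for i in range(1,k):
        if S[i,4]>10: print('brass',C[i].round(),S[i,4],(P[L==i].mean(0)*1000).round(1))
    # rail
    m=(I.max(-1)<90)&(P[...,2]>0.011)&(P[...,2]<0.02)
    k,L,S,C=cv2.connectedComponentsWithStats(cv2.morphologyEx(m.astype(np.uint8),cv2.MORPH_CLOSE,np.ones((9,9))))
    for i in range(1,k):
        if S[i,4]>300: print('dark',C[i].round(),S[i,4],rect(P[(L==i)&m]),np.median(P[(L==i)&m][:,2]).round(4))
    m=(hsv[...,0]>105)&(hsv[...,0]<125)&(hsv[...,1]>120)&(P[...,2]>0.0)&(P[...,2]<0.03)
    k,L,S,C=cv2.connectedComponentsWithStats(m.astype(np.uint8))
    for i in range(1,k):
        if S[i,4]>1000: Q=P[L==i]; print('tray',C[i].round(),rect(Q),rect(Q[Q[:,2]>.018]),Q[:,2].max().round(4),np.median(Q[:,2]).round(4))
d=load('top0');P=cloud(d)
for u,v in((472,158),(455,170),(155,174),(155,185),(141,145),(180,150),(334,263),(348,249)): print(u,v,(P[v,u]*1000).round(1))
c=d['image'][125:210,110:520]; 
im=np.vstack([cv2.resize(d['image'][130:200,425:500],(600,560)[:2] and (600,560),interpolation=cv2.INTER_CUBIC)])
im2=cv2.resize(load('top0')['image'][225:305,105:220],(0,0),fx=5,fy=5,interpolation=cv2.INTER_CUBIC)
save('dial0',im)
save('br0',im2)
E
```

```text
== top0
[303. 159.] 2057 2047 0 mean [634.  35.  13.] zmax 0.0194
   foot (array([647.2,  46.9]), array([195.9,  80. ]), 87.1) z 0.0132
[161. 166.] 2983 140 2760 mean [617. 301.  34.] zmax 0.0699
   foot (array([588.2, 286.3]), array([ 73.3, 152.1]), 30.4) z 0.0117
   upr [619.1 303.1  35.1] (array([621.5, 305.2]), array([121.8, 101.7]), 81.7)
[153. 173.] 169 0 169 mean [599. 308.  57.] zmax 0.0628
   upr [598.5 308.4  57. ] (array([599. , 309.1]), array([26. , 25.5]), 87.1)
[134. 264.] 876 605 243 mean [435. 350.  24.] zmax 0.0655
   foot (array([436.4, 353.3]), array([64.9, 48.5]), 46.1) z 0.012
   upr [423.4 336.1  52.6] (array([422.7, 338.3]), array([13.8, 43.6]), 48.0)
[192. 276.] 914 706 197 mean [412. 244.  21.] zmax 0.0649
   foot (array([413. , 244.9]), array([48.4, 63.9]), 67.2) z 0.0121
   upr [393.8 249.3  54.8] (array([394.6, 252.4]), array([43.4, 12.3]), 66.7)
[334. 273.] 348 305 0 mean [415. -19.  15.] zmax 0.0205
   foot (array([414.3, -19.3]), array([46.2, 46.3]), 44.0) z 0.0151
brass [383.  89.] 164 [ 772.3 -122.8   16.4]
brass [424.  91.] 64 [ 765.  -203.1   18.6]

[... 1724 characters left out ...]
ss [296. 291.] 32 [614.7   9.5  16.1]
brass [341. 302.] 33 [619.8 109.1  15.2]
brass [162. 351.] 25 [ 794.9 -215.5   17.5]
brass [198. 375.] 57 [ 825.8 -130.    16. ]
dark [ 99. 128.] 778 (array([ 255.5, -644.8]), array([ 99.5, 122.3]), 3.0) 0.0131
dark [578. 364.] 332 (array([650.3, 581.8]), array([196.3,  93.7]), 36.6) 0.0157
tray [222. 203.] (array([ 410. , -228.2]), array([237.4, 170.8]), 84.1) (array([ 419. , -222.3]), array([223.8, 153.9]), 83.9) 0.0296 0.0054
472 158 [ 618.4 -273.4   65.9]
455 170 [ 607.3 -254.8   21.7]
155 174 [595.7 304.6  57.6]
155 185 [577.7 307.   47.2]
141 145 [653.5 334.4  46.4]
180 150 [643.6 262.8  45.8]
334 263 [432.6 -20.2  18.6]
348 249 [459.1 -47.5  13.2]
```

View pics/dial0.png

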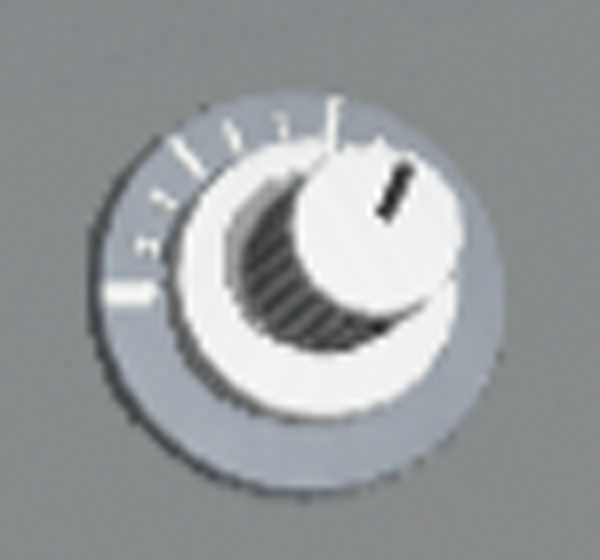

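View pics/br0.png

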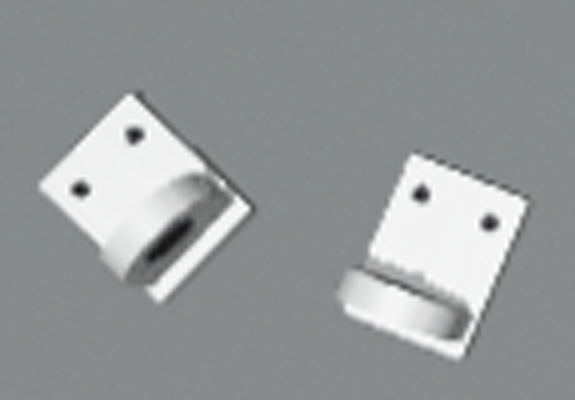

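Run:
```python
from m import *
for n in('top0','scene0'):
    d=load(n);P=cloud(d);I=d['image'].astype(int)
    print(n)
    # sleeve knob top
    b=(abs(P[...,0]-.615)<.07)&(abs(P[...,1]+.265)<.08)
    for lo,hi in((.058,.075),(.005,.014),(.017,.027)):
        m=b&(P[...,2]>lo)&(P[...,2]<hi); Q=P[m]; 
        (c,r)=cv2.minEnclosingCircle(Q[:,:2].astype(np.float32)*1000)
        print('dial',lo,len(Q),np.median(Q[:,2]).round(4),np.round(c,1),round(r,1),rect(Q))
        dk=m&(I.max(-1)<70)
        if dk.sum()>3: 
            print('  dark',dk.sum(),(P[dk].mean(0)*1000).round(1),rect(P[dk]))
    b=(abs(P[...,0]-.62)<.07)&(abs(P[...,1]-.303)<.08)
    for lo,hi in((.028,.040),(.040,.050),(.05,.063),(.063,.08)):
        m=b&(P[...,2]>lo)&(P[...,2]<hi)
        if m.sum()>5: Q=P[m]; print('cons',lo,len(Q),np.median(Q[:,2]).round(4),rect(Q))
    m=b&(P[...,2]>.04)&(P[...,0]<.625); print('btn',rect(P[m]),np.percentile(P[m][:,2],[5,50,90]).round(4))
    # rail fit: grey/dark box region top
    b=(abs(P[...,0]-.615)<.05)&(abs(P[...,1]-.012)<.16)&(P[...,2]>.0125)&(P[...,2]<.022)
    k,L,S,C=cv2.connectedComponentsWithStats(b.astype(np.uint8))
    i=1+S[1:,4].argmax(); Q=P[L==i]; print('rail',len(Q),rect(Q),np.median(Q[:,2]))
    # front edge: min x per y bin, low
    ys=np.arange(-.11,.14,.01); e=[]
    for y in ys:
        q=Q[abs(Q[:,1]-y)<.005]
        if len(q)>3: e.append((y,np.percentile(q[:,0],3)))
    e=np.array(e); p=np.polyfit(e[:,0],e[:,1],1); print('front x=%.4f + %.4f*y'%(p[1],p[0]),np.std(e[:,1]-np.polyval(p,e[:,0])).round(4))
```

```text
top0
dial 0.058 387 0.0641 [ 619.3 -273.8] 21.4 (array([ 618.8, -273.4]), array([39.4, 40.8]), 3.5)
  dark 6 [ 627.2 -277.4   64.6] (array([ 626.8, -277.2]), array([1.4, 9.8]), 62.3)
dial 0.005 1005 0.0094 [ 615.1 -273.7] 74.9 (array([ 623.9, -266.8]), array([112.3, 128.6]), 7.7)
dial 0.017 483 0.0212 [ 618.7 -272.9] 34.0 (array([ 615.8, -269.9]), array([66.5, 58. ]), 39.9)
cons 0.028 2668 0.035 (array([620.8, 305.3]), array([121.7, 100.7]), 81.5)
cons 0.04 398 0.0456 (array([633.5, 303.9]), array([89. , 95.2]), 43.7)
cons 0.05 204 0.0569 (array([617.3, 302.5]), array([77.9, 70.7]), 81.7)
cons 0.063 118 0.0676 (array([650.5, 299.7]), array([83.6, 16. ]), 82.0)
btn (array([598. , 318.7]), array([42.3, 64.1]), 3.2) [0.0441 0.0485 0.0581]
rail 1675 (array([625.9,  11.5]), array([268.6,  43.3]), 86.8) 0.014226083983544857
front x=0.6050 + 0.0589*y 0.0004
scene0
dial 0.058 284 0.0655 [ 618.8 -275.4] 21.1 (array([ 619. , -274.8]), array([40.1, 40.3]), 84.1)
dial 0.005 671 0.0107 [ 598.2 -264.6] 88.1 (array([ 615.8, -266.1]), array([132. , 150.3]), 0.4)
dial 0.017 374 0.0227 [ 618.6 -274.2] 34.6 (array([ 621.8, -271.7]), array([58., 67.]), 51.1)
cons 0.028 2179 0.0358 (array([621.6, 303.5]), array([120.1, 100.8]), 81.4)
cons 0.04 341 0.046 (array([623.4, 305.9]), array([94.8, 88.8]), 71.8)
cons 0.05 182 0.0568 (array([621.9, 304.1]), array([81.1, 72.3]), 81.9)
cons 0.063 101 0.0687 (array([650.9, 299. ]), array([84.1, 16.2]), 81.1)
btn (array([600.8, 310.7]), array([101.4,  45.4]), 87.8) [0.0428 0.0493 0.0588]
rail 1753 (array([634.7,   8.4]), array([270.1,  61.8]), 86.7) 0.014836439157201231
front x=0.6057 + 0.0549*y 0.0005
```

The dial crop shows the pointer bar, from (380,218) to (408,165), at about mark 7. Mark 0 is at (130,293), mark 3 at (185,155) and mark 6 at (333,120). The bracket crop confirms two plain cast brackets with uprights and bores: P on the left with its foot pointing away up-left, Q on the right with its foot pointing up. Both views agree to about 1 mm: heights 12 mm for the foot and 65 mm for the knob, and the sizes fit.

```bash
cat > plan.py <<'E'
from h import *
def plan(wps, start=None):
    """wps: (x,y,z,phi deg = yaw of tool y). prints the increment for each leg, from nominal reached poses"""
    o=get_obs(); p=np.array(o['tool_pos']) if start is None else np.array(start[:3]); M=R.from_rotvec(o['tool_rot']).as_matrix()
    phi=np.degrees(np.arctan2(M[1,1],M[0,1])) if start is None else start[3]
    print('now',p.round(4),'phi %.1f'%phi,'q1,q6',np.degrees(o['q'])[[0,5]].round(1),'tilt',np.degrees(np.arccos(-M[2,2])).round(2),'t',round(o['time_s'],1))
    for w in wps:
        g=np.array(w[:3]); f=np.radians(phi)
        y=np.array([np.cos(f),np.sin(f),0]); z=np.array([0,0,-1.]); x=np.cross(y,z)
        d=g-p; az=-(w[3]-phi)
        n=max(np.linalg.norm(d)/.0625,abs(az)/10.7)
        print('shift',np.round([d@x,d@y,d@z],4),'az %.1f'%az,'rows>=%.1f'%n,'q6 end %.0f'%(np.degrees(np.arctan2(g[1],g[0]))-w[3]))
        p,phi=g,w[3]
E
python3 - <<'E'
from plan import *
plan([(.619,-.2744,.10,-66),(.619,-.2744,.029,-66)])
E
```

```text
now [ 0.253  -0.5713  0.2142] phi -66.1 q1,q6 [-72.2  -6. ] tilt 0.05 t 0.1
shift [ 0.4549 -0.1233  0.1142] az -0.1 rows>=7.8 q6 end 42
shift [0.    0.    0.071] az 0.0 rows>=1.1 q6 end 42
```

Emit:
carry_out:
  increments: [0.455,-0.123,0.114,0,0,0,0.455,-0.123,0.114,0,0,0,0.455,-0.123,0.114,0,0,0,0.455,-0.123,0.114,0,0,0,0.455,-0.123,0.114,0,0,0,0.455,-0.123,0.114,0,0,0,0.455,-0.123,0.114,0,0,0,0.455,-0.123,0.114,0,0,0]
  fingers: 0.8
  squeeze: 25

```text
time_s: 1.15
tool_pos: [0.6208, -0.2728, 0.0997]
tool_rot: [-3.073, -0.652, 0.001]
wrist_force: [0.2, -0.8, -0.8]
opening: 0.799
grip_force: 0.0
```

Run:
```python
from m import *; from plan import plan
d=grab('wrist'); d=grab('wrist'); P=cloud(d); I=d['image'].astype(int)
m=(P[...,2]>.060)&(P[...,2]<.072)&(abs(P[...,0]-.619)<.035)&(abs(P[...,1]+.274)<.035); Q=P[m]
print(len(Q),np.round(cv2.minEnclosingCircle(Q[:,:2].astype(np.float32)*1000)[0],1),rect(Q),np.median(Q[:,2]))
dk=m&(I.max(-1)<80); print(dk.sum(),(P[dk].mean(0)*1000).round(1) if dk.any() else '',rect(P[dk]))
save('w1',d['image'])
plan([(.619,-.2744,.029,-66)])
```

```text
3214 [ 617.6 -276. ] (array([ 617.9, -275.9]), array([39.9, 39.9]), 23.5) 0.0656119503722113
35 [ 626.2 -280.    66.5] (array([ 626.5, -280.1]), array([ 1.7, 10.4]), 63.4)
now [ 0.6216 -0.2712  0.0988] phi -65.9 q1,q6 [-29.2  36.7] tilt 0.1 t 1.2
shift [-0.0037  0.0019  0.0698] az 0.1 rows>=1.1 q6 end 42
```

View pics/w1.png

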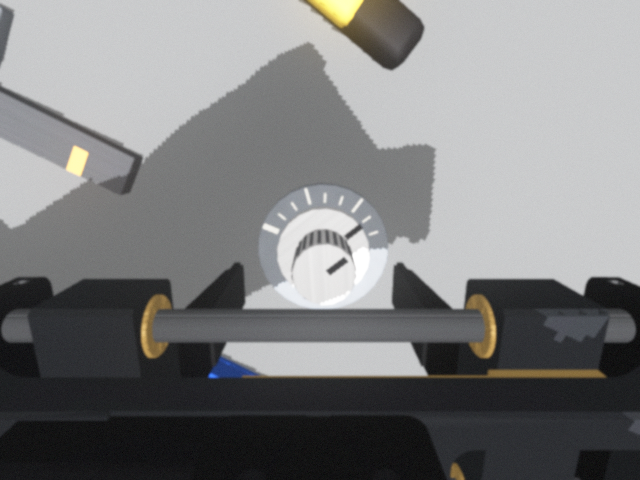

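The wrist view shows the sleeve below the gripper. The skirt pointer at (354,231) is at mark 7, the third short step past long mark 3 at (308,195) and just past long mark 6 at (358,205). I'm lowering onto it.

Emit:
carry_out:
  increments: [-0.003,0.003,0.03,0,0,0,-0.003,0.003,0.06,0,0,0,-0.003,0.003,0.07,0,0,0,-0.003,0.003,0.07,0,0,0,-0.003,0.003,0.07,0,0,0]

```text
time_s: 1.88
tool_pos: [0.6182, -0.2793, 0.0319]
tool_rot: [3.072, 0.65, 0.002]
wrist_force: [-0.4, -0.0, 0.4]
opening: 0.798
grip_force: 0.0
```

Emit:
carry_out:
  increments: [0.0015,-0.0035,0.003,0,0,0,0.0015,-0.0035,0.003,0,0,0,0.0015,-0.0035,0.003,0,0,0]

```text
time_s: 2.25
tool_pos: [0.6178, -0.2749, 0.0279]
tool_rot: [3.073, 0.65, 0.0]
wrist_force: [0.5, 1.6, -0.1]
opening: 0.8
grip_force: 0.0
```

Emit:
carry_out:
  increments: [0,0,0,0,0,0,0,0,0,0,0,0,0,0,0,0,0,0,0,0,0,0,0,0,0,0,0,0,0,0,0,0,0,0,0,0]
  fingers: 0.2
  squeeze: 25

```text
time_s: 3.0
tool_pos: [0.6179, -0.2754, 0.0277]
tool_rot: [3.073, 0.649, 0.001]
wrist_force: [1.3, -4.0, -0.8]
opening: 0.42
grip_force: 25.0
```

Emit:
carry_out:
  increments: [0,0,0,0,0,-9,0,0,0,0,0,-18,0,0,0,0,0,-27,0,0,0,0,0,-36,0,0,0,0,0,-45,0,0,0,0,0,-54,0,0,0,0,0,-63,0,0,0,0,0,-69]

```text
time_s: 4.0
tool_pos: [0.6176, -0.2752, 0.0277]
tool_rot: [2.16, 2.281, -0.0]
wrist_force: [-0.5, -1.7, -0.2]
opening: 0.416
grip_force: 25.0
```

Emit:
carry_out:
  increments: [0,0,0,0,0,0,0,0,0,0,0,0,0,0,0,0,0,0]
  fingers: 0.8

```text
time_s: 4.38
tool_pos: [0.6177, -0.2748, 0.0276]
tool_rot: [-2.166, -2.275, 0.0]
wrist_force: [-1.1, -0.5, -0.6]
opening: 0.676
grip_force: 0.0
```

Emit:
carry_out:
  increments: [0,0,0,0,0,0,0,0,-0.03,0,0,0,0,0,-0.08,0,0,0,0,0,-0.12,0,0,0,0,0,-0.12,0,0,0]

```text
time_s: 5.0
tool_pos: [0.6188, -0.2755, 0.1511]
tool_rot: [2.161, 2.272, 0.002]
wrist_force: [0.3, 0.0, -0.1]
opening: 0.798
grip_force: 0.0
```

Run:
```python
from m import *; from plan import plan
d=grab('wrist'); P=cloud(d); I=d['image'].astype(int)
c=np.array([.6183,-.2752])
b=(np.hypot(P[...,0]-c[0],P[...,1]-c[1])<.06)
m=b&(P[...,2]>.060)&(P[...,2]<.072); Q=P[m]
print(len(Q),rect(Q)); c=np.array(rect(Q)[0])/1000
dk=m&(I.max(-1)<90); print(dk.sum(),rect(P[dk])); v=P[dk].mean(0)[:2]-c; print('pointer yaw',np.degrees(np.arctan2(v[1],v[0])).round(1))
rr=np.hypot(P[...,0]-c[0],P[...,1]-c[1])
m=b&(P[...,2]>.016)&(P[...,2]<.03)&(rr<.036)&(rr>.022)&(I.max(-1)<70)
v=P[m].mean(0)[:2]-c; print('skirt dark',m.sum(),np.degrees(np.arctan2(v[1],v[0])).round(1))
m=b&(P[...,2]>.005)&(P[...,2]<.014)&(rr>.038)&(rr<.05)&(I.min(-1)>205)
k,L,S,C=cv2.connectedComponentsWithStats(m.astype(np.uint8))
for i in range(1,k):
    if S[i,4]>5: v=P[L==i].mean(0)[:2]-c; print('mark',C[i].round(),S[i,4],np.degrees(np.arctan2(v[1],v[0])).round(1))
save('w2',d['image'][100:400,160:480])
# bracket plan: Q first
plan([(.395,.252,.12,-22.6),(.395,.252,.022,-22.6)])
```

```text
2172 (array([ 617.8, -275.3]), array([40.3, 39.6]), 1.3)
30 (array([ 625. , -269.4]), array([10.5,  1.7]), 39.2)
pointer yaw 40.1
skirt dark 2 39.9
mark [317. 175.] 65 91.7
mark [331. 181.] 11 74.4
mark [343. 188.] 9 56.8
mark [355. 195.] 28 39.4
mark [359. 209.] 10 22.0
mark [361. 222.] 8 4.4
mark [362. 236.] 22 -12.8
mark [307. 262.] 1076 -100.5
mark [354. 247.] 6 -30.2
now [ 0.618  -0.2751  0.1488] phi 2.9 q1,q6 [-29.6 -32.4] tilt 0.14 t 5.0
shift [ 0.5376 -0.1964  0.0288] az 25.5 rows>=9.2 q6 end 55
shift [0.    0.    0.098] az -0.0 rows>=1.6 q6 end 55
```

View pics/w2.png

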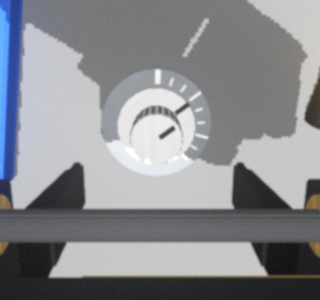

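The crop shows the pointer on long mark 3: pointer yaw 40°, mark 3 at 39.4°, and mark 0 at 91.7°. Next is bracket Q.

Emit:
carry_out:
  increments: [0.269,-0.098,0,0,0,0,0.269,-0.098,0,0,0,0,0.269,-0.098,0,0,0,0,0.269,-0.098,0,0,0,0,0.269,-0.098,0,0,0,0]
  fingers: 0.55

```text
time_s: 5.68
tool_pos: [0.5042, -0.009, 0.1464]
tool_rot: [-2.162, -2.276, 0.002]
wrist_force: [0.7, -0.4, -0.3]
opening: 0.547
grip_force: 0.0
```

Emit:
carry_out:
  increments: [0.2686,-0.0984,0.029,0,0,25.5,0.2686,-0.0984,0.029,0,0,25.5,0.2686,-0.0984,0.029,0,0,25.5,0.2686,-0.0984,0.029,0,0,25.5,0.2686,-0.0984,0.029,0,0,25.5,0.2686,-0.0984,0.029,0,0,25.5,0.2686,-0.0984,0.029,0,0,25.5,0.2686,-0.0984,0.029,0,0,25.5]

```text
time_s: 6.68
tool_pos: [0.3949, 0.2511, 0.1183]
tool_rot: [2.615, 1.741, -0.001]
wrist_force: [-0.8, -0.2, 0.6]
opening: 0.551
grip_force: 0.0
```

```bash
cat >> m.py <<'E'
def find(name,near=None,thr=150,rad=0.06):
    """bracket poses (centre mm, yaw deg of local x) seen by a camera"""
    d=grab(name); P=cloud(d); I=d['image'].astype(int); sat=I.max(-1)-I.min(-1)
    m=(P[...,2]>0.007)&(P[...,2]<0.075)&(sat<35)&(I.max(-1)>thr)
    lo,hi=((.3,-.33),(.75,.5)) if near is None else (np.array(near)-rad,np.array(near)+rad)
    for k in(0,1): m&=(P[...,k]>lo[k])&(P[...,k]<hi[k])
    n,L,S,C=cv2.connectedComponentsWithStats(m.astype(np.uint8),connectivity=8); out=[]
    for i in range(1,n):
        if S[i,4]<200: continue
        Q=P[L==i]; z0=Q[:,2].min(); f=Q[Q[:,2]<0.022]; u=Q[Q[:,2]>0.045]
        if len(f)<60 or len(u)<30 or len(u)>.8*len(Q): continue
        c,s,a=rect(f); um=np.array(rect(u)[0])
        if max(s)>90: continue
        v=c-um; yaw=np.degrees(np.arctan2(v[1],v[0])); a=a+90*np.round((yaw-a)/90)
        t=np.median(f[:,2]); print(name,'px',C[i].round(),'foot',c,s,'yaw %.1f (by upright %.1f)'%(a,yaw),'upr',um,'footz',t.round(4),'top',np.percentile(u[:,2],98).round(4))
        out.append((c,a,um))
    return out
E
python3 - <<'E'
from m import *; from plan import plan
r=find('wrist',(.41,.245)); r2=find('top')
plan([(.395,.252,.022,-22.6)])
E
```

```text
wrist px [344. 234.] foot [411.5 243.7] [44.7 61.2] yaw -23.2 (by upright -35.6) upr [395.3 255.3] footz 0.0127 top 0.0637
now [0.395  0.2512 0.1185] phi -22.7 q1,q6 [24.4 47.1] tilt 0.01 t 6.8
shift [ 0.0008 -0.0003  0.0965] az -0.1 rows>=1.5 q6 end 55
```

Emit:
carry_out:
  increments: [0.001,0,0.04,0,0,0,0.001,0,0.08,0,0,0,0.001,0,0.0965,0,0,0,0.001,0,0.0965,0,0,0,0.001,0,0.0965,0,0,0]

```text
time_s: 7.4
tool_pos: [0.3955, 0.2528, 0.0228]
tool_rot: [2.614, 1.742, 0.001]
wrist_force: [0.1, -0.8, -0.3]
opening: 0.551
grip_force: 0.0
```

Emit:
carry_out:
  increments: [0,0,0,0,0,0,0,0,0,0,0,0,0,0,0,0,0,0,0,0,0,0,0,0,0,0,0,0,0,0,0,0,0,0,0,0]
  fingers: 0.05
  squeeze: 20

```text
time_s: 8.15
tool_pos: [0.3949, 0.253, 0.0222]
tool_rot: [2.614, 1.743, -0.0]
wrist_force: [-1.0, -0.3, 2.6]
opening: 0.123
grip_force: 20.0
```

Run:
```python
from plan import plan
plan([(.395,.252,.13,-22.6),(.5737,-.0671,.13,-93.1),(.5737,-.0671,.0225,-93.1),(.580,-.0675,.0225,-93.1)])
```

```text
now [0.3949 0.253  0.0222] phi -22.6 q1,q6 [24.6 47.2] tilt 0.0 t 8.2
shift [-0.0009  0.0005 -0.1078] az -0.0 rows>=1.7 q6 end 55
shift [-0.2259  0.2876  0.    ] az 70.5 rows>=6.6 q6 end 86
shift [0.     0.     0.1075] az -0.0 rows>=1.7 q6 end 86
shift [0.0063 0.0001 0.    ] az -0.0 rows>=0.1 q6 end 86
```

Emit:
carry_out:
  increments: [0,0,-0.03,0,0,0,0,0,-0.08,0,0,0,0,0,-0.108,0,0,0,0,0,-0.108,0,0,0]

```text
time_s: 8.65
tool_pos: [0.3955, 0.2533, 0.1315]
tool_rot: [2.613, 1.742, 0.005]
wrist_force: [0.1, -0.3, -3.1]
opening: 0.126
grip_force: 20.0
```

Emit:
carry_out:
  increments: [-0.226,0.288,0,0,0,70.5,-0.226,0.288,0,0,0,70.5,-0.226,0.288,0,0,0,70.5,-0.226,0.288,0,0,0,70.5,-0.226,0.288,0,0,0,70.5,-0.226,0.288,0,0,0,70.5,-0.226,0.288,0,0,0,70.5,-0.226,0.288,0,0,0,70.5]

```text
time_s: 9.65
tool_pos: [0.5732, -0.0667, 0.1282]
tool_rot: [-3.14, 0.086, 0.004]
wrist_force: [0.0, -0.3, -2.6]
opening: 0.123
grip_force: 20.0
```

Emit:
carry_out:
  increments: [0,0,0,0,0,0,0,0,0,0,0,0]

```text
time_s: 9.9
tool_pos: [0.5737, -0.0658, 0.1299]
tool_rot: [3.141, -0.082, -0.0]
wrist_force: [1.0, 0.2, -1.6]
opening: 0.125
grip_force: 20.0
```

Run:
```python
from plan import plan
plan([(.5737,-.0671,.0225,-93.1),(.580,-.0675,.0225,-93.1)])
from m import *
d=grab('wrist'); P=cloud(d); I=d['image'].astype(int)
b=(abs(P[...,0]-.615)<.05)&(abs(P[...,1]-.012)<.16)&(P[...,2]>.0125)&(P[...,2]<.022)&(I.max(-1)<140)
Q=P[b]; print(len(Q),rect(Q))
hsv=cv2.cvtColor(d['image'],cv2.COLOR_RGB2HSV)
m=((hsv[...,0]>15)&(hsv[...,0]<32)&(hsv[...,1]>100)&(P[...,2]>0.005)&(P[...,2]<0.025)&(abs(P[...,0]-.615)<.04)).astype(np.uint8)
k,L,S,C=cv2.connectedComponentsWithStats(m)
for i in range(1,k):
    if S[i,4]>30: print('brass',C[i].round(),S[i,4],(P[L==i].mean(0)*1000).round(1))
e=np.array([(y,np.percentile(Q[abs(Q[:,1]-y)<.004][:,0],3)) for y in np.arange(-.11,.14,.008) if (abs(Q[:,1]-y)<.004).sum()>10])
p=np.polyfit(e[:,0],e[:,1],1); print('front',p[::-1].round(4),np.std(e[:,1]-np.polyval(p,e[:,0])).round(4),e[[0,-1],0])
```

```text
now [ 0.5737 -0.0658  0.1299] phi -93.0 q1,q6 [-13.1  79.9] tilt 0.02 t 9.9
shift [1.000e-04 1.300e-03 1.074e-01] az 0.1 rows>=1.7 q6 end 86
shift [0.0063 0.0001 0.    ] az -0.0 rows>=0.1 q6 end 86
7298 (array([633.1,   4.1]), array([262.6,  61. ]), 87.0)
brass [222. 188.] 296 [612.9   9.3  14.9]
brass [346. 188.] 297 [607.6 -90.3  15.1]
front [0.6106 0.1836] 0.0066 [-0.11  0.13]
```

Emit:
carry_out:
  increments: [0,0.001,0.05,0,0,0,0,0.001,0.09,0,0,0,0,0.001,0.102,0,0,0,0,0.001,0.105,0,0,0,0,0.001,0.107,0,0,0,0,0.001,0.107,0,0,0]

```text
time_s: 10.7
tool_pos: [0.5743, -0.0675, 0.0242]
tool_rot: [3.14, -0.085, 0.003]
wrist_force: [-0.2, -0.8, -2.0]
opening: 0.121
grip_force: 20.0
```

Emit:
carry_out:
  increments: [0.001,0,0,0,0,0,0.002,0,0,0,0,0,0.003,0,0,0,0,0,0.004,0,0,0,0,0,0.005,0,0,0,0,0,0.006,0,0,0,0,0,0.007,0,0,0,0,0,0.007,0,0,0,0,0]
  squeeze: 6

```text
time_s: 11.7
tool_pos: [0.5806, -0.0677, 0.0231]
tool_rot: [-3.14, 0.085, 0.001]
wrist_force: [-4.9, 0.8, 0.7]
opening: 0.127
grip_force: 6.0
```

Emit:
carry_out:
  increments: [0,0,0,0,0,0,0,0,0,0,0,0]

```text
time_s: 11.95
tool_pos: [0.5806, -0.0677, 0.0231]
tool_rot: [-3.14, 0.086, 0.001]
wrist_force: [-3.7, 1.8, 1.2]
opening: 0.128
grip_force: 6.0
```

Emit:
carry_out:
  increments: [0,0,0,0,0,0,0,0,0,0,0,0,0,0,0,0,0,0]
  fingers: 0.5

```text
time_s: 12.32
tool_pos: [0.5812, -0.0679, 0.0233]
tool_rot: [3.14, -0.085, 0.002]
wrist_force: [-0.1, -0.3, -0.4]
opening: 0.388
grip_force: 0.0
```

Emit:
carry_out:
  increments: [0,0,-0.04,0,0,0,0,0,-0.09,0,0,0,0,0,-0.12,0,0,0,0,0,-0.12,0,0,0]

```text
time_s: 12.82
tool_pos: [0.5819, -0.068, 0.1454]
tool_rot: [3.139, -0.085, 0.007]
wrist_force: [-0.3, 0.0, -1.2]
opening: 0.5
grip_force: 0.0
```

Run:
```python
from plan import plan
plan([(.423,.338,.143,-13),(.423,.338,.13,46)])
from m import *; find('wrist',(.575,-.087))
```

```text
now [ 0.5819 -0.068   0.1454] phi -93.1 q1,q6 [-13.1  80. ] tilt 0.28 t 12.8
shift [-0.1807 -0.3967  0.0024] az -80.1 rows>=7.5 q6 end 52
shift [0.    0.    0.013] az -59.0 rows>=5.5 q6 end -7
wrist px [341. 233.] foot [588.1 -88.7] [63.5 77.6] yaw -93.5 (by upright -60.2) upr [575.9 -67.4] footz 0.0127 top 0.0633
```

Emit:
carry_out:
  increments: [-0.18,-0.397,0.0025,0,0,-80,-0.18,-0.397,0.0025,0,0,-80,-0.18,-0.397,0.0025,0,0,-80,-0.18,-0.397,0.0025,0,0,-80,-0.18,-0.397,0.0025,0,0,-80,-0.18,-0.397,0.0025,0,0,-80,-0.18,-0.397,0.0025,0,0,-80,-0.18,-0.397,0.0025,0,0,-80]

```text
time_s: 13.88
tool_pos: [0.4204, 0.3414, 0.139]
tool_rot: [-2.451, -1.964, 0.003]
wrist_force: [-0.2, -0.6, 0.7]
opening: 0.503
grip_force: 0.0
```

Emit:
carry_out:
  increments: [0,0,0.013,0,0,-10,0,0,0.013,0,0,-20,0,0,0.013,0,0,-30,0,0,0.013,0,0,-40,0,0,0.013,0,0,-50,0,0,0.013,0,0,-59,0,0,0.013,0,0,-59,0,0,0.013,0,0,-59]

```text
time_s: 14.88
tool_pos: [0.4225, 0.3383, 0.1269]
tool_rot: [-1.185, -2.909, 0.002]
wrist_force: [-0.1, -0.0, 0.2]
opening: 0.5
grip_force: 0.0
```

Run:
```python
from plan import plan
plan([(.423,.338,.0225,46)])
from m import *; find('wrist',(.436,.352)); find('top')
```

```text
now [0.4225 0.3383 0.1269] phi 45.7 q1,q6 [ 31.7 -14. ] tilt 0.07 t 14.9
shift [-0.0006  0.0002  0.1044] az -0.3 rows>=1.7 q6 end -7
wrist px [339. 231.] foot [435.  351.7] [64.  48.3] yaw 46.4 (by upright 43.8) upr [420.5 337.8] footz 0.0125 top 0.0632
top px [367. 188.] foot [574.5 -84.8] [62.2 49. ] yaw -91.9 (by upright -88.5) upr [574.  -65.2] footz 0.0115 top 0.0644
```

Emit:
carry_out:
  increments: [-0.001,0,0.04,0,0,0,-0.001,0,0.08,0,0,0,-0.001,0,0.104,0,0,0,-0.001,0,0.104,0,0,0,-0.001,0,0.104,0,0,0]

```text
time_s: 15.6
tool_pos: [0.4237, 0.338, 0.0244]
tool_rot: [1.181, 2.911, 0.001]
wrist_force: [0.4, -0.0, -0.4]
opening: 0.502
grip_force: 0.0
```

Emit:
carry_out:
  increments: [0,0,0,0,0,0,0,0,0,0,0,0,0,0,0,0,0,0,0,0,0,0,0,0,0,0,0,0,0,0,0,0,0,0,0,0]
  fingers: 0.05
  squeeze: 20

```text
time_s: 16.35
tool_pos: [0.4233, 0.3376, 0.0237]
tool_rot: [-1.18, -2.912, 0.0]
wrist_force: [-2.5, -2.2, 4.5]
opening: 0.124
grip_force: 20.0
```

Emit:
carry_out:
  increments: [0,0,-0.03,0,0,0,0,0,-0.08,0,0,0,0,0,-0.108,0,0,0,0,0,-0.108,0,0,0]

```text
time_s: 16.85
tool_pos: [0.4241, 0.3382, 0.1331]
tool_rot: [1.179, 2.91, 0.005]
wrist_force: [0.4, -1.0, -2.0]
opening: 0.128
grip_force: 20.0
```

Run:
```python
from plan import plan
# A=(611.4,111.1): centre (587.4,112.4); upright = centre-20*(.054,.9985)
plan([(.5833,.0926,.13,86.9),(.5833,.0926,.023,86.9)])
```

```text
now [0.4241 0.3382 0.1331] phi 45.9 q1,q6 [ 31.6 -14.3] tilt 0.21 t 16.9
shift [-0.2853 -0.0655  0.0031] az -41.0 rows>=4.7 q6 end -78
shift [0.    0.    0.107] az -0.0 rows>=1.7 q6 end -78
```

Emit:
carry_out:
  increments: [-0.285,-0.065,0.003,0,0,-41,-0.285,-0.065,0.003,0,0,-41,-0.285,-0.065,0.003,0,0,-41,-0.285,-0.065,0.003,0,0,-41,-0.285,-0.065,0.003,0,0,-41,-0.285,-0.065,0.003,0,0,-41,-0.285,-0.065,0.003,0,0,-41,-0.285,-0.065,0.003,0,0,-41]

```text
time_s: 17.85
tool_pos: [0.5819, 0.0937, 0.128]
tool_rot: [-0.084, -3.139, 0.0]
wrist_force: [-0.0, 0.6, -2.1]
opening: 0.126
grip_force: 20.0
```

Emit:
carry_out:
  increments: [0,0,0.05,0,0,0,0,0,0.09,0,0,0,0,0,0.1,0,0,0,0,0,0.103,0,0,0,0,0,0.106,0,0,0,0,0,0.106,0,0,0,0,0,0.106,0,0,0]

```text
time_s: 18.73
tool_pos: [0.5834, 0.0928, 0.0237]
tool_rot: [0.086, 3.138, 0.0]
wrist_force: [0.6, 1.1, 5.9]
opening: 0.13
grip_force: 20.0
```

Emit:
carry_out:
  increments: [-0.001,0,0,0,0,0,-0.002,0,0,0,0,0,-0.003,0,0,0,0,0,-0.004,0,0,0,0,0,-0.005,0,0,0,0,0,-0.006,0,0,0,0,0,-0.007,0,0,0,0,0,-0.008,0,0,0,0,0]
  squeeze: 6

```text
time_s: 19.73
tool_pos: [0.5901, 0.0924, 0.0233]
tool_rot: [-0.085, -3.139, -0.0]
wrist_force: [-5.0, 1.8, 6.5]
opening: 0.126
grip_force: 6.0
```

Run:
```python
from plan import plan
plan([])
from m import *; find('top')
print(get_obs()['wrist_force'])
```

```text
now [0.5901 0.0924 0.0233] phi 86.9 q1,q6 [  2.6 -84.3] tilt 0.06 t 19.7
top px [369. 188.] foot [574.3 -94. ] [44.2 48.2] yaw -92.6 (by upright -90.6) upr [574.6 -65.3] footz 0.0115 top 0.0636
[-4.92299941  0.69918202  6.30514926]
```

Emit:
carry_out:
  increments: [0,0,0,0,0,0,0,0,0,0,0,0,0,0,0,0,0,0]
  fingers: 0.5

```text
time_s: 20.15
tool_pos: [0.5908, 0.0922, 0.0226]
tool_rot: [0.086, 3.14, -0.0]
wrist_force: [1.2, -0.2, -0.4]
opening: 0.384
grip_force: 0.0
```

Emit:
carry_out:
  increments: [0,0,-0.04,0,0,0,0,0,-0.09,0,0,0,0,0,-0.13,0,0,0,0,0,-0.13,0,0,0]

```text
time_s: 20.65
tool_pos: [0.5919, 0.0923, 0.1556]
tool_rot: [0.085, 3.135, 0.0]
wrist_force: [0.5, 0.5, -0.4]
opening: 0.499
grip_force: 0.0
```

Emit:
carry_out:
  increments: [0,0.215,0,0,0,0,0,0.215,0,0,0,0,0,0.215,0,0,0,0,0,0.215,0,0,0,0,0,0.215,0,0,0,0,0,0.215,0,0,0,0]
  fingers: 0

```text
time_s: 21.4
tool_pos: [0.6021, 0.306, 0.1516]
tool_rot: [-0.086, -3.139, 0.001]
wrist_force: [-0.1, -0.4, -0.2]
opening: 0.004
grip_force: 0.0
```

Run:
```python
from plan import plan
from m import *
d=grab('top'); save('t1',cv2.resize(d['image'][130:320,110:430],(0,0),fx=2.4,fy=2.4,interpolation=cv2.INTER_CUBIC))
np.savez('pics/top1.npz',**{k:np.array(v) for k,v in d.items()})
find('top'); find('scene')
plan([(.5995,.3076,.08,86.9),(.5995,.3076,.051,86.9)])
```

```text
top px [261. 185.] foot [584.4 114.8] [63.8 48.4] yaw 86.5 (by upright 82.5) upr [581.7  94.4] footz 0.0119 top 0.0638
top px [367. 189.] foot [574.5 -85. ] [62.6 47.7] yaw -91.5 (by upright -88.5) upr [574.  -65.3] footz 0.0115 top 0.0641
scene px [254. 266.] foot [575.4 -96.1] [53.5 47.4] yaw -88.7 (by upright -93.7) upr [577.3 -66.6] footz 0.0131 top 0.0648
now [0.6026 0.3056 0.1525] phi 86.8 q1,q6 [ 21.3 -65.5] tilt 0.02 t 21.6
shift [0.0032 0.0018 0.0725] az -0.1 rows>=1.2 q6 end -60
shift [0.    0.    0.029] az -0.0 rows>=0.5 q6 end -60
```

View pics/t1.png

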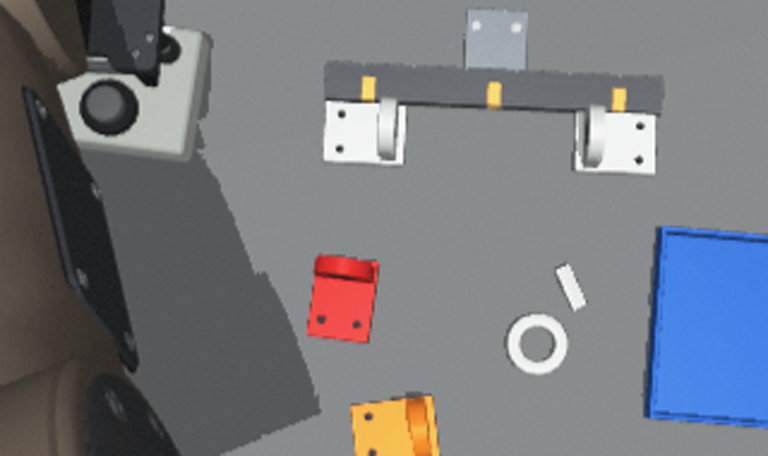

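The picture shows both brackets flat against the rail: P, centre (365,132), under tip A at (369,90), and Q, centre (615,140), under tip C at (619,98). Pressing record now.

Emit:
carry_out:
  increments: [0.003,0.002,0.04,0,0,0,0.003,0.002,0.075,0,0,0,0.003,0.002,0.085,0,0,0,0.003,0.002,0.092,0,0,0,0.003,0.002,0.096,0,0,0,0.003,0.002,0.1,0,0,0,0.003,0.002,0.102,0,0,0,0.003,0.002,0.102,0,0,0]

```text
time_s: 22.55
tool_pos: [0.6001, 0.3091, 0.0514]
tool_rot: [0.085, 3.139, 0.0]
wrist_force: [1.1, -1.9, 4.7]
opening: 0.007
grip_force: 2.4
```

Emit:
carry_out:
  increments: [0,0,0.001,0,0,0,0,0,0.002,0,0,0,0,0,0.002,0,0,0]

```text
time_s: 22.92
tool_pos: [0.6002, 0.3091, 0.0511]
tool_rot: [0.085, 3.138, 0.001]
wrist_force: [-4.2, -4.4, 18.8]
opening: 0.002
grip_force: 9.6
```

Run:
```python
from plan import plan
plan([])
from m import *; find('top')
d=grab('top');P=cloud(d)
```

```text
now [0.6002 0.3091 0.0511] phi 86.9 q1,q6 [ 21.7 -65.2] tilt 0.14 t 22.9
top px [261. 184.] foot [584.5 114.7] [63.9 48.7] yaw 86.2 (by upright 82.1) upr [581.7  94.4] footz 0.0117 top 0.0647
top px [367. 188.] foot [574.4 -84.9] [62.2 47.3] yaw -92.0 (by upright -90.9) upr [574.7 -65.3] footz 0.0116 top 0.0638
```

Emit:
carry_out:
  increments: [0,0,-0.04,0,0,0,0,0,-0.09,0,0,0,0,0,-0.109,0,0,0,0,0,-0.109,0,0,0]

```text
time_s: 23.52
tool_pos: [0.5997, 0.3093, 0.1585]
tool_rot: [0.085, 3.139, 0.001]
wrist_force: [0.7, -1.2, -0.3]
opening: 0.003
grip_force: 0.0
```

Run:
```python
from plan import plan
plan([(.61,.02,.16,86.9),(.618,-.275,.12,60),(.618,-.275,.0285,60)])
```

```text
now [0.5997 0.3093 0.1585] phi 86.9 q1,q6 [ 21.7 -65.2] tilt 0.11 t 23.5
shift [-0.026  -0.2883 -0.0015] az -0.0 rows>=4.6 q6 end -85
shift [-0.0239 -0.2941  0.04  ] az 26.9 rows>=4.8 q6 end -84
shift [0.     0.     0.0915] az 0.0 rows>=1.5 q6 end -84
```

Emit:
carry_out:
  increments: [-0.026,-0.288,-0.0015,0,0,0,-0.026,-0.288,-0.0015,0,0,0,-0.026,-0.288,-0.0015,0,0,0,-0.026,-0.288,-0.0015,0,0,0,-0.026,-0.288,-0.0015,0,0,0]
  fingers: 0.8
  squeeze: 25

```text
time_s: 24.15
tool_pos: [0.6089, 0.0175, 0.1571]
tool_rot: [-0.088, -3.137, 0.0]
wrist_force: [-0.1, 0.8, 0.2]
opening: 0.472
grip_force: 0.0
```

Emit:
carry_out:
  increments: [-0.024,-0.294,0.04,0,0,27,-0.024,-0.294,0.04,0,0,27,-0.024,-0.294,0.04,0,0,27,-0.024,-0.294,0.04,0,0,27,-0.024,-0.294,0.04,0,0,27,-0.024,-0.294,0.04,0,0,27,-0.024,-0.294,0.04,0,0,27,-0.024,-0.294,0.04,0,0,27]

```text
time_s: 25.15
tool_pos: [0.6178, -0.2734, 0.1187]
tool_rot: [-0.814, -3.034, -0.0]
wrist_force: [-0.1, -0.1, 1.3]
opening: 0.798
grip_force: 0.0
```

Emit:
carry_out:
  increments: [0,0,0,0,0,0,0,0,0,0,0,0]

```text
time_s: 25.4
tool_pos: [0.618, -0.2742, 0.1194]
tool_rot: [0.815, 3.034, -0.0]
wrist_force: [-0.3, 0.0, -0.0]
opening: 0.8
grip_force: 0.0
```

```bash
cat > dial.py <<'E'
from m import *
def dial():
    d=grab('wrist'); P=cloud(d); I=d['image'].astype(int); c=np.array([.6183,-.2752])
    b=(np.hypot(P[...,0]-c[0],P[...,1]-c[1])<.06)
    m=b&(P[...,2]>.060)&(P[...,2]<.072)
    if m.sum()<100: print('knob not seen'); return
    print('knob',m.sum(),rect(P[m])); c=np.array(rect(P[m])[0])/1000
    dk=m&(I.max(-1)<90)
    if dk.any(): v=P[dk].mean(0)[:2]-c; y=np.degrees(np.arctan2(v[1],v[0])); print('pointer yaw %.1f -> value %.2f (bar angle %.1f)'%(y,np.radians(91.7-y),rect(P[dk])[2]))
E
python3 - <<'E'
from plan import plan
from dial import dial
plan([(.618,-.275,.0285,60)]); dial()
E
```

```text
now [ 0.618  -0.2742  0.1194] phi 59.9 q1,q6 [-29.5 -89.4] tilt 0.02 t 25.4
shift [-0.0004 -0.0007  0.0909] az -0.1 rows>=1.5 q6 end -84
knob 2749 (array([ 617.4, -275.3]), array([40.3, 39.9]), 45.8)
pointer yaw 38.5 -> value 0.93 (bar angle 39.3)
```

Still at 3. Lowering, gripping and turning clockwise 52°.

Emit:
carry_out:
  increments: [0,-0.001,0.03,0,0,0,0,-0.001,0.06,0,0,0,0,-0.001,0.085,0,0,0,0,-0.001,0.091,0,0,0,0,-0.001,0.091,0,0,0]

```text
time_s: 26.08
tool_pos: [0.6175, -0.2756, 0.0285]
tool_rot: [0.816, 3.034, -0.0]
wrist_force: [0.1, 0.7, 0.5]
opening: 0.796
grip_force: 0.0
```

Emit:
carry_out:
  increments: [0,0,0,0,0,0,0,0,0,0,0,0,0,0,0,0,0,0,0,0,0,0,0,0,0,0,0,0,0,0,0,0,0,0,0,0]
  fingers: 0.2

```text
time_s: 26.82
tool_pos: [0.6174, -0.2756, 0.0283]
tool_rot: [0.816, 3.033, -0.0]
wrist_force: [-0.6, 1.5, 2.7]
opening: 0.415
grip_force: 25.0
```

Emit:
carry_out:
  increments: [0,0,0,0,0,8,0,0,0,0,0,16,0,0,0,0,0,24,0,0,0,0,0,32,0,0,0,0,0,40,0,0,0,0,0,48,0,0,0,0,0,51.6,0,0,0,0,0,51.6]

```text
time_s: 27.82
tool_pos: [0.6176, -0.2755, 0.0283]
tool_rot: [2.054, 2.376, 0.001]
wrist_force: [1.5, 2.3, 3.5]
opening: 0.417
grip_force: 25.0
```

Emit:
carry_out:
  increments: [0,0,0,0,0,0,0,0,0,0,0,0,0,0,0,0,0,0]
  fingers: 0.8

```text
time_s: 28.2
tool_pos: [0.6171, -0.2757, 0.028]
tool_rot: [-2.055, -2.376, 0.0]
wrist_force: [-0.0, -0.5, -0.7]
opening: 0.676
grip_force: 0.0
```

Emit:
carry_out:
  increments: [0,0,0,0,0,0,0,0,-0.03,0,0,0,0,0,-0.08,0,0,0,0,0,-0.11,0,0,0,0,0,-0.11,0,0,0]

```text
time_s: 28.82
tool_pos: [0.6181, -0.2761, 0.1407]
tool_rot: [2.052, 2.373, 0.001]
wrist_force: [0.3, -0.5, -0.1]
opening: 0.799
grip_force: 0.0
```

Run:
```python
from plan import plan
from dial import *
dial(); find('top')
plan([(.577,-.0673,.13,-93.1),(.577,-.0673,.13,87)])
```

```text
knob 2342 (array([ 617.8, -275.1]), array([39.6, 40.6]), 85.8)
pointer yaw -15.2 -> value 1.86 (bar angle 76.8)
top px [470. 160.] foot [ 631.9 -285.5] [73.  60.3] yaw -30.2 (by upright -42.2) upr [ 619.1 -273.9] footz 0.0192 top 0.0677
top px [261. 185.] foot [584.2 114.7] [63.9 48.8] yaw 86.1 (by upright 82.7) upr [581.6  94.4] footz 0.012 top 0.0645
now [ 0.617  -0.2755  0.1376] phi 8.3 q1,q6 [-29.7 -37.9] tilt 0.03 t 28.9
shift [ 0.2118 -0.0095  0.0076] az 101.4 rows>=9.5 q6 end 86
shift [0. 0. 0.] az -180.1 rows>=16.8 q6 end -94
```

Emit:
carry_out:
  increments: [0.211,-0.01,0.007,0,0,-79,0.211,-0.01,0.007,0,0,-79,0.211,-0.01,0.007,0,0,-79,0.211,-0.01,0.007,0,0,-79,0.211,-0.01,0.007,0,0,-79,0.211,-0.01,0.007,0,0,-79,0.211,-0.01,0.007,0,0,-79,0.211,-0.01,0.007,0,0,-79]
  fingers: 0.5

```text
time_s: 29.92
tool_pos: [0.5763, -0.0681, 0.1295]
tool_rot: [-0.068, -3.138, -0.001]
wrist_force: [0.2, -0.2, 0.4]
opening: 0.505
grip_force: 0.0
```

Emit:
carry_out:
  increments: [0,0,0,0,0,0,0,0,0,0,0,0]

```text
time_s: 30.18
tool_pos: [0.5767, -0.0683, 0.1304]
tool_rot: [-0.077, -3.139, -0.0]
wrist_force: [1.1, -1.1, -0.4]
opening: 0.499
grip_force: 0.0
```

Run:
```python
from plan import plan
from m import *
find('wrist',(.575,-.087)); find('top')
plan([(.577,-.0675,.0228,86.9),(.577,-.0675,.0828,86.9),(.5836,-.0877,.0828,-3.1),(.5836,-.0877,.0232,-3.1)])
```

```text
wrist px [297. 228.] foot [576.4 -87.1] [64.1 54.4] yaw -93.2 (by upright -82.2) upr [573.6 -66.7] footz 0.0125 top 0.0632
top px [262. 185.] foot [585.4 114.6] [63.7 50.4] yaw 87.0 (by upright 82.9) upr [582.9  94.4] footz 0.0119 top 0.0637
now [ 0.5769 -0.0683  0.1307] phi 87.2 q1,q6 [ -13.3 -100.5] tilt 0.04 t 30.3
shift [-1.000e-04  8.000e-04  1.079e-01] az 0.3 rows>=1.7 q6 end -94
shift [ 0.    0.   -0.06] az -0.0 rows>=1.0 q6 end -94
shift [-0.0077 -0.0198  0.    ] az 90.0 rows>=8.4 q6 end -5
shift [0.     0.     0.0596] az -0.0 rows>=1.0 q6 end -5
```

Emit:
carry_out:
  increments: [0,0.001,0.04,0,0,0,0,0.001,0.08,0,0,0,0,0.001,0.107,0,0,0,0,0.001,0.107,0,0,0,0,0.001,0.107,0,0,0]

```text
time_s: 30.9
tool_pos: [0.5775, -0.0674, 0.025]
tool_rot: [0.075, 3.14, -0.0]
wrist_force: [-0.2, 0.1, -1.1]
opening: 0.499
grip_force: 0.0
```

Emit:
carry_out:
  increments: [0,0,0,0,0,0,0,0,0,0,0,0,0,0,0,0,0,0,0,0,0,0,0,0,0,0,0,0,0,0,0,0,0,0,0,0]
  fingers: 0.05
  squeeze: 20

```text
time_s: 31.65
tool_pos: [0.5771, -0.0673, 0.0243]
tool_rot: [0.074, 3.141, -0.0]
wrist_force: [-0.1, 0.8, 3.4]
opening: 0.129
grip_force: 20.0
```

Emit:
carry_out:
  increments: [0,0,-0.02,0,0,0,0,0,-0.05,0,0,0,0,0,-0.06,0,0,0,0,0,-0.06,0,0,0]

```text
time_s: 32.15
tool_pos: [0.5771, -0.0673, 0.0841]
tool_rot: [0.074, 3.14, -0.0]
wrist_force: [-0.3, -1.0, -1.5]
opening: 0.129
grip_force: 20.0
```

Run:
```python
from plan import plan
plan([(.5836,-.0877,.0828,-3.1),(.5836,-.0877,.0235,-3.1)])
```

```text
now [ 0.5771 -0.0673  0.0841] phi 87.3 q1,q6 [ -13.2 -100.4] tilt 0.03 t 32.1
shift [-0.0075 -0.0201  0.0013] az 90.4 rows>=8.4 q6 end -5
shift [0.     0.     0.0593] az -0.0 rows>=0.9 q6 end -5
```

Emit:
carry_out:
  increments: [-0.007,-0.02,0,0,0,10,-0.007,-0.02,0,0,0,20,-0.007,-0.02,0,0,0,30,-0.007,-0.02,0,0,0,40,-0.007,-0.02,0,0,0,50,-0.007,-0.02,0,0,0,60,-0.007,-0.02,0,0,0,70,-0.007,-0.02,0,0,0,80]

```text
time_s: 33.15
tool_pos: [0.5825, -0.0875, 0.0826]
tool_rot: [-2.082, -2.351, 0.002]
wrist_force: [-0.2, -0.2, -1.3]
opening: 0.128
grip_force: 20.0
```

Emit:
carry_out:
  increments: [0,0,0,0,0,10.4,0,0,0,0,0,10.4,0,0,0,0,0,10.4,0,0,0,0,0,10.4]

```text
time_s: 33.65
tool_pos: [0.583, -0.0876, 0.0838]
tool_rot: [-2.278, -2.163, 0.0]
wrist_force: [-0.0, 0.5, -1.5]
opening: 0.124
grip_force: 20.0
```

Run:
```python
from plan import plan
plan([(.5836,-.0877,.0245,-3.1)])
```

```text
now [ 0.583  -0.0876  0.0838] phi -3.0 q1,q6 [-15. -12.] tilt 0.02 t 33.6
shift [-0.0001  0.0006  0.0593] az 0.1 rows>=0.9 q6 end -5
```

Emit:
carry_out:
  increments: [0,0,0.03,0,0,0,0,0,0.05,0,0,0,0,0,0.055,0,0,0,0,0,0.058,0,0,0,0,0,0.0595,0,0,0,0,0,0.0595,0,0,0]

```text
time_s: 34.4
tool_pos: [0.5833, -0.0877, 0.0251]
tool_rot: [2.28, 2.16, 0.001]
wrist_force: [0.5, 0.6, -1.1]
opening: 0.126
grip_force: 20.0
```

Emit:
carry_out:
  increments: [0,0.001,0,0,0,0,0,0.002,0,0,0,0,0,0.003,0,0,0,0,0,0.004,0,0,0,0,0,0.004,0,0,0,0]
  squeeze: 8

```text
time_s: 35.02
tool_pos: [0.5862, -0.0877, 0.0245]
tool_rot: [-2.28, -2.159, 0.002]
wrist_force: [-5.3, -0.3, 1.7]
opening: 0.122
grip_force: 8.0
```

Emit:
carry_out:
  increments: [0,0.0005,0,0,0,0,0,0.001,0,0,0,0,0,0.001,0,0,0,0]

```text
time_s: 35.4
tool_pos: [0.5863, -0.0877, 0.0244]
tool_rot: [-2.278, -2.158, 0.004]
wrist_force: [-8.7, -1.1, 3.3]
opening: 0.122
grip_force: 8.0
```

Emit:
carry_out:
  increments: [0,0.0005,0,0,0,0,0,0.001,0,0,0,0,0,0.001,0,0,0,0]

```text
time_s: 35.78
tool_pos: [0.5866, -0.0877, 0.0245]
tool_rot: [-2.277, -2.157, 0.006]
wrist_force: [-12.5, -1.4, 6.5]
opening: 0.13
grip_force: 8.0
```

Emit:
carry_out:
  increments: [0,0,0,0,0,0,0,0,0,0,0,0,0,0,0,0,0,0]
  fingers: 0.5

```text
time_s: 36.15
tool_pos: [0.5896, -0.088, 0.0247]
tool_rot: [2.28, 2.16, 0.001]
wrist_force: [0.3, 0.7, 0.3]
opening: 0.388
grip_force: 0.0
```

Emit:
carry_out:
  increments: [0,0,-0.04,0,0,0,0,0,-0.09,0,0,0,0,0,-0.11,0,0,0,0,0,-0.11,0,0,0]

```text
time_s: 36.65
tool_pos: [0.5899, -0.0881, 0.136]
tool_rot: [2.279, 2.158, 0.003]
wrist_force: [-0.2, 0.7, -0.6]
opening: 0.497
grip_force: 0.0
```

Run:
```python
from plan import plan
from m import *
find('wrist',(.568,-.087)); find('top')
plan([(.588,.0926,.135,86.9),(.588,.0926,.023,86.9)])
```

```text
wrist px [291. 226.] foot [566.9 -84.3] [48.  65.1] yaw 177.0 (by upright 178.2) upr [586.3 -84.9] footz 0.0127 top 0.0634
top px [480. 168.] foot [ 615.  -309.4] [29.4 69.2] yaw -111.3 (by upright -89.0) upr [ 614.6 -286.8] footz 0.0099 top 0.0675
top px [262. 185.] foot [583.9 114.5] [64.1 47.8] yaw 86.3 (by upright 86.3) upr [582.6  94.4] footz 0.012 top 0.0642
now [ 0.5888 -0.0878  0.1338] phi -3.1 q1,q6 [-14.8 -11.7] tilt 0.04 t 36.8
shift [ 0.1801 -0.0106 -0.0012] az -90.0 rows>=8.4 q6 end -78
shift [0.    0.    0.112] az -0.0 rows>=1.8 q6 end -78
```

Emit:
carry_out:
  increments: [0.18,-0.0105,0,0,0,80,0.18,-0.0105,0,0,0,80,0.18,-0.0105,0,0,0,80,0.18,-0.0105,0,0,0,80,0.18,-0.0105,0,0,0,80,0.18,-0.0105,0,0,0,80,0.18,-0.0105,0,0,0,80,0.18,-0.0105,0,0,0,80]

```text
time_s: 37.75
tool_pos: [0.5879, 0.0924, 0.1329]
tool_rot: [3.136, 0.181, -0.004]
wrist_force: [0.6, 0.1, -1.2]
opening: 0.502
grip_force: 0.0
```

Emit:
carry_out:
  increments: [0,0,0,0,0,10,0,0,0,0,0,10,0,0,0,0,0,10,0,0,0,0,0,10]

```text
time_s: 38.25
tool_pos: [0.5883, 0.0924, 0.1343]
tool_rot: [3.14, -0.082, -0.001]
wrist_force: [-1.0, -0.3, -0.3]
opening: 0.501
grip_force: 0.0
```

Run:
```python
from plan import plan
from m import *
find('wrist',(.587,.112)); find('top')
plan([(.587,.0926,.0235,-93.1)])
```

```text
wrist px [294. 237.] foot [583.  112.6] [62.8 47. ] yaw 86.4 (by upright 96.7) upr [585.4  92.2] footz 0.0126 top 0.0634
now [0.5884 0.0924 0.1345] phi -93.0 q1,q6 [ 2.6 95.6] tilt 0.01 t 38.4
shift [-0.0014 -0.0002  0.111 ] az 0.1 rows>=1.8 q6 end 102
```

Emit:
carry_out:
  increments: [-0.001,0,0.04,0,0,0,-0.001,0,0.08,0,0,0,-0.001,0,0.1105,0,0,0,-0.001,0,0.1105,0,0,0,-0.001,0,0.1105,0,0,0]

```text
time_s: 38.98
tool_pos: [0.588, 0.0925, 0.0252]
tool_rot: [3.14, -0.085, 0.002]
wrist_force: [-0.0, 0.3, -0.2]
opening: 0.498
grip_force: 0.0
```

Emit:
carry_out:
  increments: [0,0,0,0,0,0,0,0,0,0,0,0,0,0,0,0,0,0,0,0,0,0,0,0,0,0,0,0,0,0,0,0,0,0,0,0]
  fingers: 0.05
  squeeze: 20

```text
time_s: 39.72
tool_pos: [0.5875, 0.0924, 0.0243]
tool_rot: [3.14, -0.085, 0.0]
wrist_force: [-0.4, -1.0, 4.4]
opening: 0.125
grip_force: 20.0
```

Emit:
carry_out:
  increments: [0,0,-0.02,0,0,0,0,0,-0.05,0,0,0,0,0,-0.06,0,0,0,0,0,-0.06,0,0,0]

```text
time_s: 40.22
tool_pos: [0.5874, 0.0924, 0.0841]
tool_rot: [3.14, -0.085, 0.001]
wrist_force: [-0.3, 0.1, -1.8]
opening: 0.125
grip_force: 20.0
```

Run:
```python
from plan import plan
plan([(.592,.1115,.0845,-3.1)])
```

```text
now [0.5874 0.0924 0.0841] phi -93.1 q1,q6 [ 2.6 95.7] tilt 0.03 t 40.2
shift [ 0.0035 -0.0193 -0.0004] az -90.0 rows>=8.4 q6 end 14
```

Emit:
carry_out:
  increments: [0.0035,-0.019,0,0,0,-10,0.0035,-0.019,0,0,0,-20,0.0035,-0.019,0,0,0,-30,0.0035,-0.019,0,0,0,-40,0.0035,-0.019,0,0,0,-50,0.0035,-0.019,0,0,0,-60,0.0035,-0.019,0,0,0,-70,0.0035,-0.019,0,0,0,-80]

```text
time_s: 41.22
tool_pos: [0.5913, 0.1112, 0.0826]
tool_rot: [-2.454, -1.96, 0.003]
wrist_force: [-0.5, 0.4, -1.3]
opening: 0.123
grip_force: 20.0
```

Emit:
carry_out:
  increments: [0,0,0,0,0,-10,0,0,0,0,0,-10,0,0,0,0,0,-10,0,0,0,0,0,-10]

```text
time_s: 41.72
tool_pos: [0.5918, 0.1112, 0.0838]
tool_rot: [-2.283, -2.157, 0.0]
wrist_force: [0.6, 0.1, -1.5]
opening: 0.126
grip_force: 20.0
```

Emit:
carry_out:
  increments: [0,0,0.03,0,0,0,0,0,0.05,0,0,0,0,0,0.055,0,0,0,0,0,0.058,0,0,0,0,0,0.0595,0,0,0,0,0,0.0595,0,0,0]

```text
time_s: 42.48
tool_pos: [0.5922, 0.1112, 0.0251]
tool_rot: [2.281, 2.16, 0.001]
wrist_force: [0.9, 0.1, -2.3]
opening: 0.127
grip_force: 20.0
```

Emit:
carry_out:
  increments: [0,0.001,0,0,0,0,0,0.002,0,0,0,0,0,0.003,0,0,0,0,0,0.003,0,0,0,0]
  squeeze: 8

```text
time_s: 42.98
tool_pos: [0.595, 0.111, 0.0246]
tool_rot: [2.281, 2.16, 0.0]
wrist_force: [0.3, -0.1, -1.2]
opening: 0.127
grip_force: 8.0
```

Emit:
carry_out:
  increments: [0,0.0005,0,0,0,0,0,0.001,0,0,0,0,0,0.0015,0,0,0,0,0,0.0015,0,0,0,0]

```text
time_s: 43.48
tool_pos: [0.5965, 0.1109, 0.0246]
tool_rot: [2.281, 2.16, -0.0]
wrist_force: [-0.5, -0.4, -1.7]
opening: 0.129
grip_force: 8.0
```

Emit:
carry_out:
  increments: [0,0.0005,0.0005,0,0,0,0,0.001,0.001,0,0,0,0,0.0015,0.001,0,0,0,0,0.0015,0.001,0,0,0]

```text
time_s: 43.98
tool_pos: [0.5969, 0.1109, 0.0242]
tool_rot: [-2.28, -2.159, 0.003]
wrist_force: [-6.5, 0.6, 10.3]
opening: 0.126
grip_force: 8.0
```

Emit:
carry_out:
  increments: [0,0.0005,0,0,0,0,0,0.001,0,0,0,0,0,0.0015,0,0,0,0,0,0.0015,0,0,0,0]

```text
time_s: 44.48
tool_pos: [0.5974, 0.1109, 0.0242]
tool_rot: [-2.279, -2.158, 0.005]
wrist_force: [-10.4, 0.5, 13.3]
opening: 0.128
grip_force: 8.0
```

Emit:
carry_out:
  increments: [0,0,0,0,0,0,0,0,0,0,0,0,0,0,0,0,0,0]
  fingers: 0.5

```text
time_s: 44.85
tool_pos: [0.5996, 0.1108, 0.0236]
tool_rot: [2.281, 2.16, 0.0]
wrist_force: [0.4, 0.2, 0.0]
opening: 0.387
grip_force: 0.0
```

Emit:
carry_out:
  increments: [0,0,-0.04,0,0,0,0,0,-0.09,0,0,0,0,0,-0.13,0,0,0,0,0,-0.13,0,0,0]

```text
time_s: 45.35
tool_pos: [0.6008, 0.1109, 0.1566]
tool_rot: [2.278, 2.158, 0.007]
wrist_force: [-0.0, 0.4, 0.2]
opening: 0.5
grip_force: 0.0
```

Emit:
carry_out:
  increments: [0.198,-0.01,0,0,0,0,0.198,-0.01,0,0,0,0,0.198,-0.01,0,0,0,0,0.198,-0.01,0,0,0,0,0.198,-0.01,0,0,0,0,0.198,-0.01,0,0,0,0]
  fingers: 0

```text
time_s: 46.1
tool_pos: [0.6003, 0.3076, 0.1531]
tool_rot: [-2.282, -2.159, 0.002]
wrist_force: [-0.6, 0.5, -0.7]
opening: 0.005
grip_force: 0.0
```

Run:
```python
from plan import plan
from m import *
d=grab('top'); save('t2',cv2.resize(d['image'][130:320,110:430],(0,0),fx=2.4,fy=2.4,interpolation=cv2.INTER_CUBIC))
find('top'); find('scene')
plan([(.600,.309,.051,-3.1)])
```

```text
top px [265. 188.] foot [581.4 108.4] [48.1 70.6] yaw 176.9 (by upright 176.6) upr [598.2 107.4] footz 0.0119 top 0.0643
scene px [274. 259.] foot [554.2 -55.8] [53.2 47.8] yaw -169.5 (by upright -169.6) upr [579.9 -51.1] footz 0.0125 top 0.0644
scene px [345. 280.] foot [569.9 107. ] [48.4 49.7] yaw 176.4 (by upright 177.4) upr [598.  105.7] footz 0.0128 top 0.065
now [0.6006 0.3077 0.1537] phi -3.2 q1,q6 [21.5 24.8] tilt 0.01 t 46.2
shift [ 0.0012 -0.0006  0.1027] az -0.1 rows>=1.6 q6 end 30
```

View pics/t2.png

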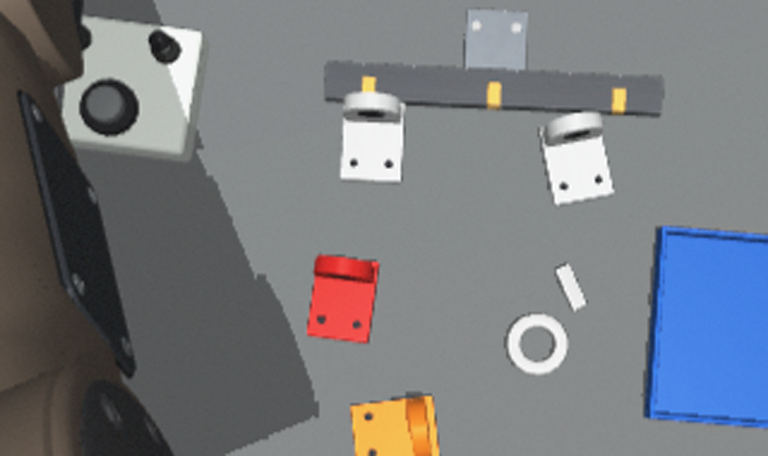

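Picture: P stands with its heel on the rail at tip A (373,110). Q has been knocked aside: its upright is at (575,125) and its foot at (577,168), about 3.5 cm off tip C at (619,98) and turned. I'll regrasp Q.

Run:
```python
from plan import plan
plan([(.58,-.051,.14,9.5)])
```

```text
now [0.6006 0.3077 0.1537] phi -3.2 q1,q6 [21.5 24.8] tilt 0.01 t 46.2
shift [-0.3593 -0.0004  0.0137] az -12.7 rows>=5.8 q6 end -15
```

Emit:
carry_out:
  increments: [-0.359,0,0.013,0,0,-12.7,-0.359,0,0.013,0,0,-12.7,-0.359,0,0.013,0,0,-12.7,-0.359,0,0.013,0,0,-12.7,-0.359,0,0.013,0,0,-12.7,-0.359,0,0.013,0,0,-12.7,-0.359,0,0.013,0,0,-12.7,-0.359,0,0.013,0,0,-12.7]
  fingers: 0.5

```text
time_s: 47.25
tool_pos: [0.5805, -0.0497, 0.1408]
tool_rot: [2.03, 2.398, 0.0]
wrist_force: [-0.3, 0.2, -0.5]
opening: 0.503
grip_force: 0.0
```

Emit:
carry_out:
  increments: [0,0,0,0,0,0,0,0,0,0,0,0,0,0,0,0,0,0]

```text
time_s: 47.62
tool_pos: [0.5807, -0.0488, 0.1406]
tool_rot: [2.027, 2.4, -0.0]
wrist_force: [-0.3, -0.0, 0.2]
opening: 0.501
grip_force: 0.0
```

Run:
```python
from plan import plan
from m import *
find('wrist',(.56,-.055)); find('top')
plan([(.5785,-.0515,.024,9.5)])
```

```text
wrist px [294. 231.] foot [559.3 -55.6] [63.5 48.3] yaw -169.4 (by upright -165.4) upr [578.9 -50.5] footz 0.0127 top 0.0633
top px [265. 187.] foot [584.2 107.9] [47.9 76.5] yaw 176.5 (by upright 176.3) upr [598.1 107. ] footz 0.0118 top 0.0639
now [ 0.5807 -0.049   0.1406] phi 9.6 q1,q6 [-11.3 -20.9] tilt 0.0 t 47.7
shift [-0.0021 -0.0026  0.1166] az 0.1 rows>=1.9 q6 end -15
```

Emit:
carry_out:
  increments: [-0.002,-0.002,0.04,0,0,-1,-0.002,-0.002,0.08,0,0,-1,-0.002,-0.002,0.11,0,0,-1,-0.002,-0.002,0.1165,0,0,-1,-0.002,-0.002,0.1165,0,0,-1]

```text
time_s: 48.35
tool_pos: [0.5793, -0.0517, 0.0245]
tool_rot: [2.007, 2.417, -0.0]
wrist_force: [0.8, -0.3, 0.3]
opening: 0.501
grip_force: 0.0
```

Emit:
carry_out:
  increments: [0,0,0,0,0,0,0,0,0,0,0,0,0,0,0,0,0,0,0,0,0,0,0,0,0,0,0,0,0,0,0,0,0,0,0,0]
  fingers: 0.05
  squeeze: 20

```text
time_s: 49.1
tool_pos: [0.5791, -0.0517, 0.0244]
tool_rot: [2.007, 2.417, 0.0]
wrist_force: [-1.1, -0.1, 4.9]
opening: 0.124
grip_force: 20.0
```

Emit:
carry_out:
  increments: [0,0,-0.01,0,0,0,0,0,-0.02,0,0,0,0,0,-0.03,0,0,0,0,0,-0.03,0,0,0]

```text
time_s: 49.6
tool_pos: [0.5795, -0.0518, 0.0552]
tool_rot: [2.006, 2.416, 0.001]
wrist_force: [-0.2, -0.2, -2.0]
opening: 0.126
grip_force: 20.0
```

Run:
```python
from plan import plan
plan([(.581,-.090,.0535,-3.1),(.581,-.090,.0242,-3.1)])
```

```text
now [ 0.5795 -0.0518  0.0552] phi 10.6 q1,q6 [-11.6 -22.2] tilt 0.1 t 49.6
shift [-0.0378 -0.0055  0.0017] az 13.7 rows>=1.3 q6 end -6
shift [0.     0.     0.0293] az -0.0 rows>=0.5 q6 end -6
```

Emit:
carry_out:
  increments: [-0.02,-0.0055,0,0,0,7,-0.038,-0.0055,0,0,0,13.7,-0.038,-0.0055,0,0,0,13.7,-0.038,-0.0055,0,0,0,13.7]

```text
time_s: 50.1
tool_pos: [0.5803, -0.0896, 0.0539]
tool_rot: [-2.278, -2.163, 0.0]
wrist_force: [-0.8, 0.1, -2.3]
opening: 0.129
grip_force: 20.0
```

Emit:
carry_out:
  increments: [0,0,0.015,0,0,0,0,0,0.024,0,0,0,0,0,0.028,0,0,0,0,0,0.0305,0,0,0,0,0,0.0305,0,0,0]

```text
time_s: 50.72
tool_pos: [0.5803, -0.0898, 0.0243]
tool_rot: [-2.28, -2.16, 0.0]
wrist_force: [-4.0, 2.2, 8.7]
opening: 0.125
grip_force: 20.0
```

Emit:
carry_out:
  increments: [0,0.001,0,0,0,0,0,0.002,0,0,0,0,0,0.003,0,0,0,0,0,0.004,0,0,0,0,0,0.005,0,0,0,0,0,0.006,0,0,0,0,0,0.006,0,0,0,0]
  squeeze: 8

```text
time_s: 51.6
tool_pos: [0.5858, -0.0902, 0.0243]
tool_rot: [-2.28, -2.16, 0.002]
wrist_force: [-6.6, 1.8, 9.8]
opening: 0.125
grip_force: 8.0
```

Emit:
carry_out:
  increments: [0,0.0005,0,0,0,0,0,0.001,0,0,0,0,0,0.001,0,0,0,0]

```text
time_s: 51.98
tool_pos: [0.5861, -0.0902, 0.0243]
tool_rot: [-2.279, -2.159, 0.003]
wrist_force: [-9.7, -0.5, 12.1]
opening: 0.125
grip_force: 8.0
```

Emit:
carry_out:
  increments: [0,0,0,0,0,0,0,0,0,0,0,0,0,0,0,0,0,0]
  fingers: 0.5

```text
time_s: 52.35
tool_pos: [0.5878, -0.0905, 0.0236]
tool_rot: [2.281, 2.16, 0.0]
wrist_force: [0.2, 0.6, 0.5]
opening: 0.383
grip_force: 0.0
```

Emit:
carry_out:
  increments: [0,0,-0.04,0,0,0,0,0,-0.09,0,0,0,0,0,-0.13,0,0,0,0,0,-0.13,0,0,0]

```text
time_s: 52.85
tool_pos: [0.5889, -0.0907, 0.1566]
tool_rot: [2.277, 2.157, 0.005]
wrist_force: [1.0, 0.4, -0.1]
opening: 0.499
grip_force: 0.0
```

Emit:
carry_out:
  increments: [0.399,-0.009,0,0,0,0,0.399,-0.009,0,0,0,0,0.399,-0.009,0,0,0,0,0.399,-0.009,0,0,0,0,0.399,-0.009,0,0,0,0,0.399,-0.009,0,0,0,0,0.399,-0.009,0,0,0,0,0.399,-0.009,0,0,0,0]
  fingers: 0

```text
time_s: 53.85
tool_pos: [0.5998, 0.3093, 0.1522]
tool_rot: [-2.279, -2.162, 0.002]
wrist_force: [-0.5, -1.0, -0.8]
opening: 0.006
grip_force: 0.0
```

Run:
```python
from plan import plan
from m import *
d=grab('top'); save('t3',cv2.resize(d['image'][130:320,110:430],(0,0),fx=2.4,fy=2.4,interpolation=cv2.INTER_CUBIC))
find('top'); find('scene')
plan([(.600,.309,.051,-3.1)])
```

```text
top px [265. 188.] foot [581.1 108.2] [47.6 70.6] yaw 176.5 (by upright 177.0) upr [598.2 107.3] footz 0.0118 top 0.0642
scene px [259. 260.] foot [558.  -88.3] [50.2 51.6] yaw 173.2 (by upright 178.4) upr [586.9 -89.1] footz 0.0127 top 0.0641
scene px [345. 280.] foot [570.5 107.2] [48.3 49.6] yaw 175.5 (by upright 176.6) upr [597.8 105.6] footz 0.0129 top 0.0654
now [0.6004 0.3068 0.1532] phi -3.2 q1,q6 [21.5 24.7] tilt 0.05 t 54.0
shift [ 0.0021 -0.0006  0.1022] az -0.1 rows>=1.6 q6 end 30
```

View pics/t3.png

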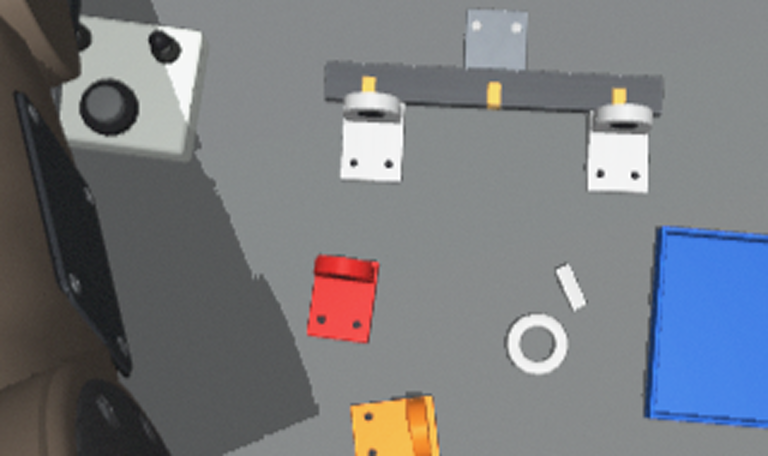

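The picture shows both heels flat on the rail: P, foot centre (372,145), at tip A, and Q, foot centre (618,152), at tip C (619,97). The foot edges are parallel to the rail. Pressing record.

Emit:
carry_out:
  increments: [0.002,0,0.04,0,0,0,0.002,0,0.075,0,0,0,0.002,0,0.085,0,0,0,0.002,0,0.092,0,0,0,0.002,0,0.096,0,0,0,0.002,0,0.1,0,0,0,0.002,0,0.103,0,0,0,0.002,0,0.104,0,0,0]

```text
time_s: 55.0
tool_pos: [0.601, 0.3104, 0.0511]
tool_rot: [2.28, 2.16, 0.002]
wrist_force: [-3.0, -3.9, 16.4]
opening: 0.005
grip_force: 8.5
```

Emit:
carry_out:
  increments: [0,0,0,0,0,0,0,0,0,0,0,0]

```text
time_s: 55.25
tool_pos: [0.601, 0.3104, 0.0512]
tool_rot: [2.28, 2.16, 0.003]
wrist_force: [-1.3, -2.8, 11.1]
opening: 0.004
grip_force: 6.0
```

Run:
```python
from plan import plan
from m import *
print(get_obs()['wrist_force'])
find('top');find('scene')
plan([])
```

```text
[-1.33050334 -2.80492961 11.11422072]
top px [265. 188.] foot [581.2 108.2] [47.8 70.7] yaw 176.8 (by upright 175.3) upr [598.1 106.8] footz 0.0119 top 0.0637
scene px [260. 260.] foot [560.4 -88.4] [49.1 51. ] yaw 175.5 (by upright 179.6) upr [586.2 -88.6] footz 0.0129 top 0.0648
scene px [345. 280.] foot [569.2 107.7] [49.5 49.6] yaw 173.5 (by upright 176.3) upr [598.2 105.8] footz 0.0127 top 0.0643
now [0.6011 0.3104 0.0512] phi -3.1 q1,q6 [21.7 24.9] tilt 0.12 t 55.4
```

Emit:
carry_out:
  increments: [0,0,-0.04,0,0,0,0,0,-0.09,0,0,0,0,0,-0.1,0,0,0,0,0,-0.1,0,0,0]

```text
time_s: 55.85
tool_pos: [0.6004, 0.3105, 0.1499]
tool_rot: [2.281, 2.16, 0.001]
wrist_force: [-0.5, 0.5, -1.6]
opening: 0.005
grip_force: 0.0
```

Emit:
carry_out:
  increments: [-0.2,0.008,0,0,0,0,-0.2,0.008,0,0,0,0,-0.2,0.008,0,0,0,0,-0.2,0.008,0,0,0,0,-0.2,0.008,0,0,0,0,-0.2,0.008,0,0,0,0]
  fingers: 0.5

```text
time_s: 56.6
tool_pos: [0.5974, 0.1117, 0.149]
tool_rot: [-2.279, -2.161, 0.001]
wrist_force: [-0.6, 0.5, -0.3]
opening: 0.494
grip_force: 0.0
```

Run:
```python
from plan import plan
from m import *
find('wrist',(.57,.109))
plan([(.598,.1085,.024,-3.1),(.598,.1085,.14,-3.1),(.4453,-.1673,.14,-5.6),(.4453,-.1673,.0285,-5.6)])
```

```text
wrist px [297. 232.] foot [577.  106.5] [47.6 64.1] yaw 176.8 (by upright 179.1) upr [597.  106.2] footz 0.0127 top 0.0636
now [0.5974 0.1118 0.1491] phi -3.0 q1,q6 [4.4 7.4] tilt 0.03 t 56.6
shift [-0.0032  0.0008  0.1251] az 0.1 rows>=2.0 q6 end 13
shift [ 0.     0.    -0.116] az -0.0 rows>=1.9 q6 end 13
shift [-0.2837 -0.1376  0.    ] az 2.5 rows>=5.0 q6 end -15
shift [0.     0.     0.1115] az -0.0 rows>=1.8 q6 end -15
```

Emit:
carry_out:
  increments: [-0.004,0.001,0.04,0,0,0,-0.004,0.001,0.08,0,0,0,-0.004,0.001,0.12,0,0,0,-0.004,0.001,0.125,0,0,0,-0.004,0.001,0.125,0,0,0]

```text
time_s: 57.28
tool_pos: [0.5986, 0.107, 0.0252]
tool_rot: [2.28, 2.161, 0.0]
wrist_force: [0.3, 0.2, 1.3]
opening: 0.499
grip_force: 0.0
```

Emit:
carry_out:
  increments: [0,0,0,0,0,0,0,0,0,0,0,0,0,0,0,0,0,0,0,0,0,0,0,0,0,0,0,0,0,0,0,0,0,0,0,0]
  fingers: 0.05
  squeeze: 20

```text
time_s: 58.02
tool_pos: [0.597, 0.1062, 0.0248]
tool_rot: [-2.28, -2.159, 0.003]
wrist_force: [-6.5, 0.8, 5.8]
opening: 0.127
grip_force: 20.0
```

Emit:
carry_out:
  increments: [0,0,-0.03,0,0,0,0,0,-0.08,0,0,0,0,0,-0.116,0,0,0,0,0,-0.116,0,0,0]

```text
time_s: 58.52
tool_pos: [0.5993, 0.1063, 0.1431]
tool_rot: [2.279, 2.158, 0.006]
wrist_force: [-1.5, 0.3, -2.4]
opening: 0.124
grip_force: 20.0
```

Emit:
carry_out:
  increments: [-0.283,-0.137,0,0,0,2.5,-0.283,-0.137,0,0,0,2.5,-0.283,-0.137,0,0,0,2.5,-0.283,-0.137,0,0,0,2.5,-0.283,-0.137,0,0,0,2.5,-0.283,-0.137,0,0,0,2.5,-0.283,-0.137,0,0,0,2.5,-0.283,-0.137,0,0,0,2.5]

```text
time_s: 59.52
tool_pos: [0.4465, -0.1678, 0.1402]
tool_rot: [-2.326, -2.111, 0.0]
wrist_force: [0.2, 0.2, -2.3]
opening: 0.125
grip_force: 20.0
```

Run:
```python
from plan import plan
plan([(.4453,-.1673,.0285,-5.6)])
```

```text
now [ 0.4465 -0.1678  0.1402] phi -5.5 q1,q6 [-28.5 -23. ] tilt 0.04 t 59.5
shift [ 0.0004 -0.0012  0.1117] az 0.1 rows>=1.8 q6 end -15
```

Emit:
carry_out:
  increments: [0,-0.001,0.05,0,0,0,0,-0.001,0.09,0,0,0,0,-0.001,0.104,0,0,0,0,-0.001,0.108,0,0,0,0,-0.001,0.1105,0,0,0,0,-0.001,0.1115,0,0,0,0,-0.001,0.1115,0,0,0]

```text
time_s: 60.4
tool_pos: [0.4454, -0.1689, 0.0297]
tool_rot: [2.327, 2.109, 0.001]
wrist_force: [1.3, 0.3, -1.5]
opening: 0.123
grip_force: 20.0
```

Emit:
carry_out:
  increments: [0,0,0,0,0,0,0,0,0,0,0,0,0,0,0,0,0,0]
  fingers: 0.45

```text
time_s: 60.78
tool_pos: [0.4451, -0.1688, 0.0292]
tool_rot: [2.328, 2.11, 0.0]
wrist_force: [-0.1, -0.4, -0.1]
opening: 0.381
grip_force: 0.0
```

Emit:
carry_out:
  increments: [0,0,-0.04,0,0,0,0,0,-0.09,0,0,0,0,0,-0.12,0,0,0,0,0,-0.12,0,0,0]

```text
time_s: 61.28
tool_pos: [0.4459, -0.1692, 0.151]
tool_rot: [2.325, 2.107, 0.002]
wrist_force: [0.8, -0.3, -1.2]
opening: 0.449
grip_force: 0.0
```

Run:
```python
from plan import plan
from m import *
find('wrist',(.425,-.165)); find('scene')
plan([(.5868,-.0895,.14,-3.1),(.5868,-.0895,.0245,-3.1)])
```

```text
wrist px [295. 226.] foot [ 425.2 -168.1] [48.  63.1] yaw -185.4 (by upright -179.7) upr [ 445.6 -168. ] footz 0.0167 top 0.0672
scene px [260. 261.] foot [561.  -87.2] [47.6 49.8] yaw 178.4 (by upright 176.2) upr [586.9 -88.9] footz 0.0127 top 0.0642
now [ 0.4449 -0.1687  0.1488] phi -5.6 q1,q6 [-28.7 -23.1] tilt 0.01 t 61.4
shift [0.0927 0.1335 0.0088] az -2.5 rows>=2.6 q6 end -6
shift [0.     0.     0.1155] az -0.0 rows>=1.8 q6 end -6
```

P stands in the tray with its foot top at 16.7 mm, as it should be. Now Q.

Emit:
carry_out:
  increments: [0.0927,0.1335,0.009,0,0,-2.5,0.0927,0.1335,0.009,0,0,-2.5,0.0927,0.1335,0.009,0,0,-2.5,0.0927,0.1335,0.009,0,0,-2.5,0.0927,0.1335,0.009,0,0,-2.5,0.0927,0.1335,0.009,0,0,-2.5]
  fingers: 0.5

```text
time_s: 62.12
tool_pos: [0.5862, -0.0902, 0.1398]
tool_rot: [-2.282, -2.159, 0.001]
wrist_force: [-0.1, -0.3, 0.3]
opening: 0.501
grip_force: 0.0
```

Run:
```python
from plan import plan
from m import *
find('wrist',(.567,-.089))
plan([(.5868,-.0895,.0248,-3.1),(.5868,-.0895,.14,-3.1),(.4345,-.2767,.14,-5.6)])
```

```text
wrist px [297. 228.] foot [566.  -89.4] [48.3 64.2] yaw 176.9 (by upright 178.3) upr [586. -90.] footz 0.0127 top 0.0633
now [ 0.5863 -0.0902  0.14  ] phi -3.2 q1,q6 [-15.1 -11.9] tilt 0.03 t 62.2
shift [0.0008 0.0004 0.1152] az -0.1 rows>=1.8 q6 end -6
shift [ 0.      0.     -0.1152] az -0.0 rows>=1.8 q6 end -6
shift [-0.1952 -0.142   0.    ] az 2.5 rows>=3.9 q6 end -27
```

Emit:
carry_out:
  increments: [0,0,0.04,0,0,0,0,0,0.08,0,0,0,0,0,0.11,0,0,0,0,0,0.115,0,0,0,0,0,0.115,0,0,0]

```text
time_s: 62.8
tool_pos: [0.5872, -0.09, 0.0259]
tool_rot: [2.281, 2.159, 0.0]
wrist_force: [1.0, -0.3, -0.4]
opening: 0.504
grip_force: 0.0
```

Emit:
carry_out:
  increments: [0,0,0,0,0,0,0,0,0,0,0,0,0,0,0,0,0,0,0,0,0,0,0,0,0,0,0,0,0,0,0,0,0,0,0,0]
  fingers: 0.05
  squeeze: 20

```text
time_s: 63.55
tool_pos: [0.5861, -0.0895, 0.0252]
tool_rot: [-2.28, -2.159, 0.002]
wrist_force: [-5.3, -0.8, 5.3]
opening: 0.12
grip_force: 20.0
```

Emit:
carry_out:
  increments: [0,0,-0.03,0,0,0,0,0,-0.08,0,0,0,0,0,-0.115,0,0,0,0,0,-0.115,0,0,0]

```text
time_s: 64.05
tool_pos: [0.5881, -0.0898, 0.1425]
tool_rot: [2.278, 2.158, 0.004]
wrist_force: [-0.1, -0.5, -2.4]
opening: 0.123
grip_force: 20.0
```

Emit:
carry_out:
  increments: [-0.195,-0.142,0,0,0,2.5,-0.195,-0.142,0,0,0,2.5,-0.195,-0.142,0,0,0,2.5,-0.195,-0.142,0,0,0,2.5,-0.195,-0.142,0,0,0,2.5,-0.195,-0.142,0,0,0,2.5,-0.195,-0.142,0,0,0,2.5]

```text
time_s: 64.92
tool_pos: [0.4352, -0.2756, 0.1396]
tool_rot: [-2.326, -2.111, 0.0]
wrist_force: [1.4, 0.5, -1.5]
opening: 0.128
grip_force: 20.0
```

Run:
```python
from plan import plan
plan([(.4345,-.2767,.0288,-5.6)])
```

```text
now [ 0.4352 -0.2756  0.1396] phi -5.5 q1,q6 [-39.7 -34.2] tilt 0.04 t 64.9
shift [-0.0011 -0.0006  0.1108] az 0.1 rows>=1.8 q6 end -27
```

Emit:
carry_out:
  increments: [-0.001,0,0.05,0,0,0,-0.001,0,0.09,0,0,0,-0.001,0,0.104,0,0,0,-0.001,0,0.108,0,0,0,-0.001,0,0.11,0,0,0,-0.001,0,0.1105,0,0,0,-0.001,0,0.1105,0,0,0]

```text
time_s: 65.8
tool_pos: [0.4348, -0.2778, 0.0303]
tool_rot: [2.327, 2.109, 0.0]
wrist_force: [-0.3, -1.0, -1.5]
opening: 0.126
grip_force: 20.0
```

Emit:
carry_out:
  increments: [0,0,0,0,0,0,0,0,0,0,0,0,0,0,0,0,0,0]
  fingers: 0.45

```text
time_s: 66.18
tool_pos: [0.4346, -0.2777, 0.0297]
tool_rot: [2.327, 2.11, -0.0]
wrist_force: [-0.3, -0.4, -0.3]
opening: 0.382
grip_force: 0.0
```

Emit:
carry_out:
  increments: [0,0,-0.04,0,0,0,0,0,-0.09,0,0,0,0,0,-0.12,0,0,0,0,0,-0.12,0,0,0]

```text
time_s: 66.68
tool_pos: [0.4352, -0.2781, 0.1516]
tool_rot: [2.325, 2.107, 0.001]
wrist_force: [-0.7, -0.4, 0.0]
opening: 0.449
grip_force: 0.0
```

Run:
```python
from plan import plan
from m import *
find('wrist',(.42,-.22),rad=.12)
plan([(.6177,-.2752,.12,-60),(.6177,-.2752,.0285,-60)])
```

```text
wrist px [293.  93.] foot [ 425.1 -168.2] [47.3 63.3] yaw 174.5 (by upright 171.8) upr [ 445.3 -171.1] footz 0.0165 top 0.0673
wrist px [296. 226.] foot [ 414.6 -276.6] [47.6 63.3] yaw 174.4 (by upright 178.9) upr [ 435.1 -277. ] footz 0.0167 top 0.0674
now [ 0.4346 -0.2777  0.1501] phi -5.6 q1,q6 [-39.9 -34.3] tilt 0.1 t 66.7
shift [0.0204 0.1819 0.0301] az 54.4 rows>=5.1 q6 end 36
shift [0.     0.     0.0915] az 0.0 rows>=1.5 q6 end 36
```

Both brackets stand in the tray. The sleeve goes back from 6 to 0, counter-clockwise 103°.

Emit:
carry_out:
  increments: [0.02,0.182,0.03,0,0,54.4,0.02,0.182,0.03,0,0,54.4,0.02,0.182,0.03,0,0,54.4,0.02,0.182,0.03,0,0,54.4,0.02,0.182,0.03,0,0,54.4,0.02,0.182,0.03,0,0,54.4,0.02,0.182,0.03,0,0,54.4,0.02,0.182,0.03,0,0,54.4]
  fingers: 0.8
  squeeze: 25

```text
time_s: 67.72
tool_pos: [0.6175, -0.2756, 0.1194]
tool_rot: [-3.034, -0.816, 0.0]
wrist_force: [0.8, 0.5, 0.5]
opening: 0.8
grip_force: 0.0
```

Emit:
carry_out:
  increments: [0,0,0,0,0,0,0,0,0,0,0,0]

```text
time_s: 67.97
tool_pos: [0.6176, -0.2755, 0.1197]
tool_rot: [3.034, 0.813, 0.0]
wrist_force: [-0.3, 0.0, -0.5]
opening: 0.797
grip_force: 0.0
```

Run:
```python
from plan import plan
from dial import dial
dial(); plan([(.6177,-.2752,.0285,-60)])
```

```text
knob 2737 (array([ 617.7, -275.8]), array([40. , 40.3]), 38.1)
pointer yaw -10.7 -> value 1.79 (bar angle 76.3)
now [ 0.6176 -0.2755  0.1197] phi -60.0 q1,q6 [-29.6  30.4] tilt 0.02 t 68.0
shift [ 0.0002 -0.0003  0.0912] az 0.0 rows>=1.5 q6 end 36
```

Emit:
carry_out:
  increments: [0,0,0.03,0,0,0,0,0,0.06,0,0,0,0,0,0.085,0,0,0,0,0,0.091,0,0,0,0,0,0.091,0,0,0]

```text
time_s: 68.65
tool_pos: [0.6178, -0.2756, 0.029]
tool_rot: [3.034, 0.813, 0.0]
wrist_force: [-0.3, -0.2, 0.3]
opening: 0.798
grip_force: 0.0
```

Emit:
carry_out:
  increments: [0,0,0,0,0,0,0,0,0,0,0,0,0,0,0,0,0,0,0,0,0,0,0,0,0,0,0,0,0,0,0,0,0,0,0,0]
  fingers: 0.2

```text
time_s: 69.4
tool_pos: [0.6178, -0.2756, 0.0288]
tool_rot: [3.034, 0.812, 0.0]
wrist_force: [-0.4, -0.1, 1.6]
opening: 0.418
grip_force: 25.0
```

Emit:
carry_out:
  increments: [0,0,0,0,0,-9,0,0,0,0,0,-18,0,0,0,0,0,-27,0,0,0,0,0,-36,0,0,0,0,0,-45,0,0,0,0,0,-54,0,0,0,0,0,-63,0,0,0,0,0,-70]

```text
time_s: 70.4
tool_pos: [0.6176, -0.2755, 0.0288]
tool_rot: [2.014, 2.411, -0.0]
wrist_force: [-0.2, 2.1, 3.1]
opening: 0.413
grip_force: 25.0
```

Emit:
carry_out:
  increments: [0,0,0,0,0,-9,0,0,0,0,0,-18,0,0,0,0,0,-27,0,0,0,0,0,-33,0,0,0,0,0,-33,0,0,0,0,0,-33]

```text
time_s: 71.15
tool_pos: [0.6176, -0.2756, 0.0288]
tool_rot: [1.256, 2.879, -0.0]
wrist_force: [-2.7, -0.2, 4.7]
opening: 0.417
grip_force: 25.0
```

Emit:
carry_out:
  increments: [0,0,0,0,0,0,0,0,0,0,0,0,0,0,0,0,0,0]
  fingers: 0.8

```text
time_s: 71.53
tool_pos: [0.6176, -0.2754, 0.0284]
tool_rot: [-1.254, -2.88, -0.0]
wrist_force: [0.0, -0.0, 0.8]
opening: 0.678
grip_force: 0.0
```

Emit:
carry_out:
  increments: [0,0,0,0,0,0,0,0,-0.03,0,0,0,0,0,-0.08,0,0,0,0,0,-0.12,0,0,0,0,0,-0.12,0,0,0,0,0,-0.12,0,0,0]

```text
time_s: 72.28
tool_pos: [0.6173, -0.2752, 0.1479]
tool_rot: [-1.253, -2.88, -0.0]
wrist_force: [0.8, -0.3, -0.0]
opening: 0.802
grip_force: 0.0
```

Run:
```python
from dial import *
dial(); find('scene'); find('top')
d=grab('scene'); save('s9',d['image'])
```

```text
knob 2220 (array([ 617.7, -275.5]), array([39.9, 40.7]), 44.8)
pointer yaw 93.1 -> value -0.02 (bar angle 89.3)
scene px [203. 193.] foot [ 401.  -264.9] [68.  35.9] yaw 131.6 (by upright 162.9) upr [ 435.8 -275.6] footz 0.0162 top 0.0676
scene px [245. 202.] foot [ 406.6 -159.6] [58.2 33.7] yaw 139.5 (by upright 170.1) upr [ 445.7 -166.4] footz 0.0161 top 0.0679
top px [468. 160.] foot [ 630. -280.] [66.  68.8] yaw -30.0 (by upright -27.7) upr [ 618.4 -273.9] footz 0.0204 top 0.0672
```

View pics/s9.png

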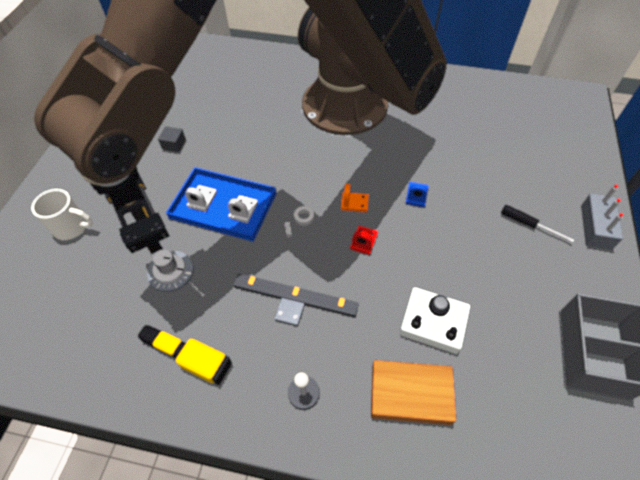

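The final picture shows both brackets upright in the tray at (200,196) and (242,207). The ring (304,214) and bar (288,228) haven't moved, the sleeve reads 0, and the gripper is clear. Handing in.

```bash
python3 -c "
from plant import robot
print(robot.finish_job())"
```

```text
the job is handed in; nothing more can be done
None
```

The job is handed in with no verdict shown: only two brackets were present, both gauging passes were recorded (one bracket was knocked aside before the second press and put back), both brackets stand in the tray, the sleeve reads 0, and the ring and bar were left where they lay.

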